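Clamp power modules in the test fixture and set the load

TASK

First slide the load box's fader all the way down to its off end and slide the fixture's clamp all the way back. Then stand every power module from the bench upright in the fixture's channel, crosswise and side by side, and with the fader still off slide the clamp up until you feel the row close tight and the sprung contact bar pressed home against its stop. Finally slide the fader up to the mark for the number of modules clamped (the off mark is zero, then one mark per module), leaving the other things on the bench alone.

Things in the scene. Friction and masses are not known exactly. Their poses are not given: they have to be found in the camera images.
- module1: finned power module, free-standing: aluminium/black body 100 (x) x 40 (y) x 45 (z) with a black grip block 40 (x) x 24 (y) x 36 high centred on top (total height 81); mass about 0.2 kg; origin: centre of the underside, z up; the same turned half round. None if this module is absent from the start
- module2: finned power module, free-standing: aluminium/black body 100 (x) x 40 (y) x 45 (z) with a black grip block 40 (x) x 24 (y) x 36 high centred on top (total height 81); mass about 0.2 kg; origin: centre of the underside, z up; the same turned half round. None if this module is absent from the start
- module3: finned power module, free-standing: aluminium/black body 100 (x) x 40 (y) x 45 (z) with a black grip block 40 (x) x 24 (y) x 36 high centred on top (total height 81); mass about 0.2 kg; origin: centre of the underside, z up; the same turned half round. None if this module is absent from the start
- module4: finned power module, free-standing: aluminium/black body 100 (x) x 40 (y) x 45 (z) with a black grip block 40 (x) x 24 (y) x 36 high centred on top (total height 81); mass about 0.2 kg; origin: centre of the underside, z up; the same turned half round. None if this module is absent from the start
- module5: finned power module, free-standing: aluminium/black body 100 (x) x 40 (y) x 45 (z) with a black grip block 40 (x) x 24 (y) x 36 high centred on top (total height 81); mass about 0.2 kg; origin: centre of the underside, z up; the same turned half round. None if this module is absent from the start
- fixture: fixed fixture 136 (x) x 360 (y), origin centre of underside. Channel along y: floor 10 above bench, inner width 108 between rails 24 high; modules stand across it (length along fixture x). At the -y end the contact block (face at y = -143, 60 high) is the stop; a sprung brass contact bar (70 wide, 22 to 44 above bench) sticks out 8 from it. The clamp slides in from +y
- clamp (a joint): gap between the clamp's pressing face (44 high) and the contact block's face, m; slides along fixture y, 0 to 0.260 (fully back); 5 N friction, stays where left (holds against the contact spring). Starts at 0.02 to 0.07, too near the block for loading. Tight rows of 3, 4, 5 modules give 0.12, 0.16, 0.20
- clamp_grip (a point): centre of the top of the clamp's black grip block, 32 (fixture x) x 26 (fixture y) x 42 high, its top 92.5 above the bench; it stands on a 40 high carriage; this point lies 36 mm behind the clamp's pressing face (towards fixture +y)
- clamp_face (a point): middle of the lower edge of the clamp's pressing face; axes as the fixture's
- contact (a joint): how far the contact bar is pushed in, m: 0 = out, 0.008 = flush with the block; spring about 1 N at first touch to 3 N when flush
- slot1 (a point): point on the channel floor under the centre of the module number 1 from the contact block, when the row is closed up tight with the contact bar pressed flush (slots are 40 apart)
- slot2 (a point): point on the channel floor under the centre of the module number 2 from the contact block, when the row is closed up tight with the contact bar pressed flush (slots are 40 apart)
- slot3 (a point): point on the channel floor under the centre of the module number 3 from the contact block, when the row is closed up tight with the contact bar pressed flush (slots are 40 apart)
- slot4 (a point): point on the channel floor under the centre of the module number 4 from the contact block, when the row is closed up tight with the contact bar pressed flush (slots are 40 apart)
- slot5 (a point): point on the channel floor under the centre of the module number 5 from the contact block, when the row is closed up tight with the contact bar pressed flush (slots are 40 apart)
- loadbox: fixed white load box 200 (x) x 120 (y) x 45 high with a fader on top; origin at the centre of its underside; its x axis points along the fader track towards 'more'. White cross lines on both sides of the track mark fader values 0 (off, the longer lines, nearest the robot), 20, 40, 60, 80, 100 mm
- fader (a joint): fader position along load box x, m: 0 = off end stop (nearest the robot), 0.100 = far end stop; marks every 0.020, so the mark for n modules is 0.020 n; about 2 N of friction, stays where it is left. It starts somewhere up, at 0.03 to 0.10
- fader_top (a point): centre of the top of the black fader grip, 22 (load box x) x 28 (load box y) x 38 high, its top 84.5 above the bench; at load box x = -50 mm + fader value
- meter: bystander: grey hand-held meter lying flat, 150 x 75 x 34; origin under its centre
- mug: bystander: white mug, 80 wide, 90 high; origin under its centre
- driver: bystander: screwdriver lying on the bench; origin under its centre
Things that resemble listed ones, but are neither listed nor needed, are in the scene too. What is shaped like the module5 but orange is not meant. Leave any yellow look-alike of the module2 alone.

How it is judged:
By the outcome, as a careful person would: the job done as asked, in the order asked, and still so for the second after the job is handed in, with the robot touching nothing.
Of module1, module2, module3, module4, module5 only 3 to 5 are there at a start; the rules pass over those that are not, and their reading is None.
At some moment in a run one of module1, module2, module3, module4, module5 may be knocked a few centimetres aside while the robot is not near it.
It also fails if it takes over 210 s, if anything falls off the work surface, if the arm or the gripper's body presses on something with over 40 N, if the wrist force passes 120 N, or if a joint passes its speed limit or range.

ROBOT

A 7-joint arm with a two-finger parallel gripper is mounted at the origin on the work surface. World frame = base frame: x ahead of the robot, y to its left, z up, the work surface at z = 0. Lengths are in m, angles in rad, forces in N, time in s.
With the tool pointing down it reaches from about 0.425 to 0.875 m from the base axis. Payload 9.9 kg.
Tool frame: the origin (TCP) lies where the fingers leave the gripper's body, on its centre line; the fingertips stand arm.tcp_to_tips ahead of it and the grasp point (between the pads) lies 54 mm ahead of it (arm.tcp_to_tips is the distance from the TCP to the fingertips, in m); z points along the fingers, y is the line along which they close (so a half turn about z gives the same grasp; the last joint's range is limited). The gripper opens to 85 mm and grips with 20 to 120 N. Pads are 22 mm wide; open, the fingers measure 114 mm over their backs; the gripper's body (76 mm by 85 mm) begins 54 mm behind the grasp point. The pads swing forward as they close: fully open they stand 13 mm farther back than shut.
Start: joints at [-1.335, 0.576, 0.025, 1.437, -0.015, 1.129, -0.057], TCP at [0.212, 0.641, 0.304] pointing down, gripper open.
Joint ranges: [-2.76, 2.76], [-0.34, 2.15], [-1.52, 1.57], [0.19, 2.46], [-1.09, 4.23], [0.17, 1.99], [-2.82, 2.82]. Speed limits (rad/s): [2.22, 2.22, 3.01, 3.01, 3.14, 3.14, 3.14].

INTERFACE

Orientations are given as [roll, pitch, yaw] about the fixed x, y, z axes, in that order (R = Rz(yaw) Ry(pitch) Rx(roll)).
In Python, from plant import monitor, eyes, arm gives the robot as it stands.
- The arm moves only by the tool drive_tool, never from a script. Its argument "rows" is one flat list of numbers, 7 for each row, row after row: the shift along the tool's x, y, z each as a share of 0.02 m, from -1 to 1, then the turn, a rotation vector about the tool's x, y, z each as a share of 4 degrees, from -1 to 1, then the opening, from 0 (shut) to 1 (fully open). In form: [tx, ty, tz, rx, ry, rz, claw, tx, ty, tz, rx, ry, rz, claw, ...]. A call has 1 to 8 rows; each row shifts and turns the commanded pose from where the row before left it, along the tool's axes as they then stand; what a row does not reach is not made up. A row lasts 1/12 s, in which the tool goes at most 41.7 mm and 7.16 degrees, less where a joint would pass 70% of its speed; a pose out of reach is approached as far as the arm can. A call with a number of a shift or a turn outside -1 to 1 is refused whole. A call with a gripper value outside its range is refused whole. The fingers move at their own pace and stop on an object; the grip force is fixed at half the most. Time passes only in rows, so rows that do not move let the fingers close. It gives the time, the measured TCP pose, the force, the opening and the grip force at its end, in the units of the state.
- monitor.get_state(): the state, without advancing time (a new reading comes with each control period).
- eyes.read_camera(name): name is "scene" or "top" or "wrist"; returns the picture (384x512x3 uint8, red, green, blue); there is no depth.
- eyes.calibration(name): a dict with "mtx" (3x3 intrinsics, pixels), "k1" (the pictures are not rectified: a ray, as slopes to the right and down, at radius r is drawn at 1 + k1 r^2 times it, then the intrinsics apply), "R" (3x3) and "t" (3): a world point X has camera coordinates R X + t. Camera axes: x right, y down, z forward; pixel columns grow to the right and rows downward; lengths in m; the calibration is good to about 2 mm. A picture is of the moment at which its call begins: read the wrist's pose just before it. calibration takes no time and is no camera call; for the wrist camera it gives the pose at the moment of the call.
- arm.hand_in(): hands the job in; it is judged then, once.
The state is a dict: "clock": time; "q": joint angles; "qvel": joint speeds; "tau": joint torques, N m; "position": TCP position; "ee_rot": TCP orientation; "ft_force": force on the tool from outside, world axes, zero at the start; "moment": the same for the moment, N m; "grip_width": finger opening in m; "grip_force": force on a finger pad.
Only numpy, scipy, OpenCV 4.12 (cv2) and the standard library are available. Lean on these libraries where they do the work, as an engineer would, in place of code of your own. Each camera call takes 0.05 s, during which the arm holds its last target. There are 200 camera calls.

## Working session

There is one attempt and no reset: what is moved stays moved. The work goes in short steps, Python scripts to look and compute and a tool call to move; the robot and the scene stay as the last step left them, time stands still between calls to the robot, and variables do not carry over. Pictures are saved under pics/ and viewed, at most 14 in all, crops included, and the job is handed in when it is done.

Besides the shell and the picture viewer there is one more tool, called after "Emit:" as name(argument=value, ...) on one line, values as JSON. drive_tool: Moves the arm, as the interface text tells. Its arguments: {"type":"object","properties":{"rows":{"type":"array"}},"required":["rows"]}

```bash
ls; mkdir -p pics; python3 - <<'E'
from plant import monitor, eyes, arm
import cv2,numpy as np
s=monitor.get_state();print(s);print(arm.tcp_to_tips)
for n in("scene","top"):
    im=eyes.read_camera(n);cv2.imwrite(f"pics/{n}0.png",im[:,:,::-1]);print(n,eyes.calibration(n))
E
```

```text
pics
{'clock': 0.0, 'q': array([-1.33477075,  0.57651197,  0.02487155,  1.43793078, -0.01501407,
        1.12899013, -0.05650548]), 'qvel': array([-1.66741324e-03,  1.02861380e-05,  2.15828879e-04, -5.89727796e-05,
        2.18138868e-04, -3.28886202e-04, -6.26010456e-04]), 'tau': array([-6.80194580e-05, -7.65784407e+01,  2.25011788e+00, -2.85969615e+01,
        1.52780040e-02,  1.28633488e-02,  7.59867646e-06]), 'position': array([0.21211338, 0.64044693, 0.30304867]), 'ee_rot': array([-3.13993978e+00,  8.83646931e-05,  2.82176640e+00]), 'ft_force': array([-0.14708847, -0.30654828,  0.40581289]), 'moment': array([-0.0122953 ,  0.02180849, -0.00555265]), 'grip_force': 0.0, 'grip_width': 0.08521022087023772}
0.0726
scene {'mtx': array([[354.77976239,   0.        , 261.33300204],
       [  0.        , 354.77976239, 189.76281334],
       [  0.        ,   0.        ,   1.        ]]), 'k1': 0.000838161258392647, 'R': array([[-0.71318415,  0.70096357,  0.00429516],
       [ 0.53887196,  0.55216486, -0.63618471],
       [-0.44831394, -0.45140231, -0.77152483]]), 't': array([ 0.4226915 , -0.27059681,  1.40318363])}
top {'mtx': array([[449.78346499,   0.        , 248.71402014],
       [  0.        , 449.78346499, 194.6245349 ],
       [  0.        ,   0.        ,   1.        ]]), 'k1': -0.041497411712268666, 'R': array([[-0.01172925, -0.99947691,  0.03013848],
       [-0.99765752,  0.00966584, -0.06772039],
       [ 0.06739365, -0.03086219, -0.99724903]]), 't': array([0.00212477, 0.57731146, 1.16190733])}
```

View pics/top0.png

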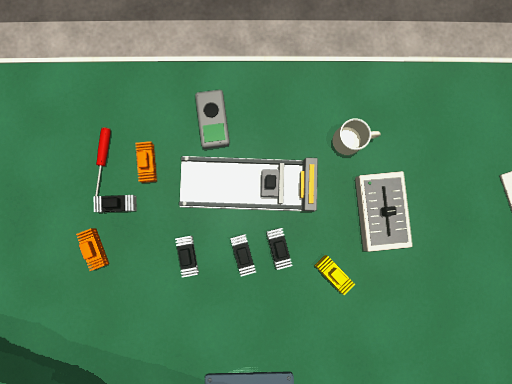

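View pics/scene0.png

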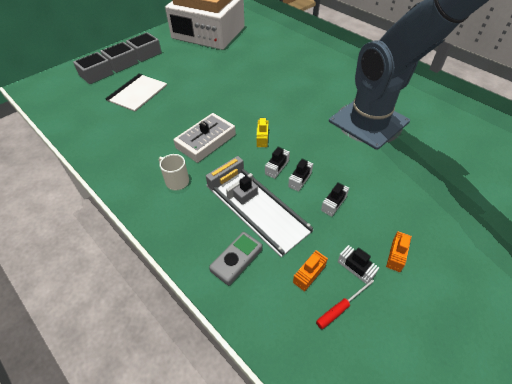

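The top view shows four black modules, at about (113,204), (187,256), (243,255) and (279,248). The decoys are two orange (146,162; 92,250) and one yellow (335,275). The fixture lies along world y, with its contact block on the right at (310,184) and the clamp grip at (270,182). The fader is at (389,211). The scene view agrees: four black modules and nothing else hidden.

```bash
cat > h.py <<'E'
from plant import monitor, eyes, arm
import cv2,numpy as np
from scipy.spatial.transform import Rotation as Ro
def ray(uv,z,c):
    "pixels -> world points on plane(s) z"
    uv=np.asarray(uv,float).reshape(-1,1,2)
    n=cv2.undistortPoints(uv,c["mtx"],np.array([c["k1"],0,0,0.])).reshape(-1,2)
    d=np.c_[n,np.ones(len(n))]@c["R"]; C=-c["R"].T@c["t"]
    return C+d*((z-C[2])/d[:,2])[:,None]
def shot(n,name=None):
    c=eyes.calibration(n); im=eyes.read_camera(n)
    if name: cv2.imwrite(f"pics/{name}.png",im[:,:,::-1])
    return im,c
def modules(im,c,zb=0.045):
    "black modules: pairs of white fin blobs around a black one -> centre, yaw of long axis"
    hsv=cv2.cvtColor(im,cv2.COLOR_RGB2HSV); g=cv2.inRange(hsv,(60,60,30),(95,255,255))
    n,lab,st,ce=cv2.connectedComponentsWithStats(255-g)
    out=[]
    for i in range(1,n):
        m=lab==i
        P=ray(np.argwhere(m)[:,::-1],zb,c) if st[i,4]<40000 else None
        if P is None or st[i,4]<150: continue
        rect=cv2.minAreaRect((P[:,:2]*1000).astype(np.float32)); L,W=max(rect[1]),min(rect[1])
        if not(75<L<135 and 30<W<75): continue
        if np.median(hsv[...,1][m&(hsv[...,2]>80)])>90: continue
        w=ray(np.argwhere(m&(hsv[...,2]>130)&(hsv[...,1]<70))[:,::-1],zb,c)[:,:2]
        if len(w)<20: continue
        _,l,k=cv2.kmeans((w*1000).astype(np.float32),2,None,(3,50,.1),5,cv2.KMEANS_PP_CENTERS)
        d=k[1]-k[0]; out.append((k.mean(0).round(1),round(np.degrees(np.arctan2(d[1],d[0])),1),round(float(np.hypot(*d)),1),np.round([L,W])))
    return out
def go(x=None,y=None,z=None,yaw=None,seg=1.0):
    "tool-axis amounts (units of rows at full share) from the present pose to a target pose with tool down; yaw deg of tool y axis, mod 180"
    s=monitor.get_state();p=s["position"];R=Ro.from_euler("xyz",s["ee_rot"]).as_matrix()
    t=np.array([p[0] if x is None else x,p[1] if y is None else y,p[2] if z is None else z])
    d=R.T@(t-p)/0.02
    a=np.degrees(np.arctan2(R[1,1],R[0,1])); dy=0 if yaw is None else (yaw-a+90)%180-90
    print("pos",p.round(4),"tooly",a.round(2),"q7",s["q"][6].round(2),"F",s["ft_force"].round(1),"w",round(s["grip_width"],4),"t",round(s["clock"],2))
    print("sum shift",d.round(2),"rz(tool)",round(-dy/4,2))
E
python3 - <<'E'
from h import *
im,c=shot("top")
for m in modules(im,c): print(m)
print("cam",(-c["R"].T@c["t"]).round(3))
g=lambda u,v,z:print((u,v),ray([(u,v)],z,c).round(4)[0])
g(270,182,.0925);g(389,211,.0845)
a=cv2.resize(im[145:265,170:420],None,fx=3,fy=3,interpolation=cv2.INTER_CUBIC);cv2.imwrite("pics/crop1.png",a[:,:,::-1])
go()
E
```

```text
(array([ 592.6, -692.8], dtype=float32), np.float32(6.2), 38.0, array([101.,  31.]))
(array([437.2, -79.6], dtype=float32), np.float32(14.4), 80.9, array([101.,  44.]))
(array([422. ,  13.7], dtype=float32), np.float32(-164.7), 80.6, array([101.,  41.]))
(array([420.8, 157. ], dtype=float32), np.float32(-170.3), 80.6, array([101.,  45.]))
cam [0.498 0.032 1.198]
(270, 182) [ 0.6031 -0.0548  0.0925]
(389, 211) [ 0.5283 -0.3538  0.0845]
pos [0.2121 0.6405 0.3032] tooly 71.67 q7 -0.06 F [-0.1  0.3  0.5] w 0.0855 t 0.15
sum shift [0. 0. 0.] rz(tool) 0.0
```

View pics/crop1.png

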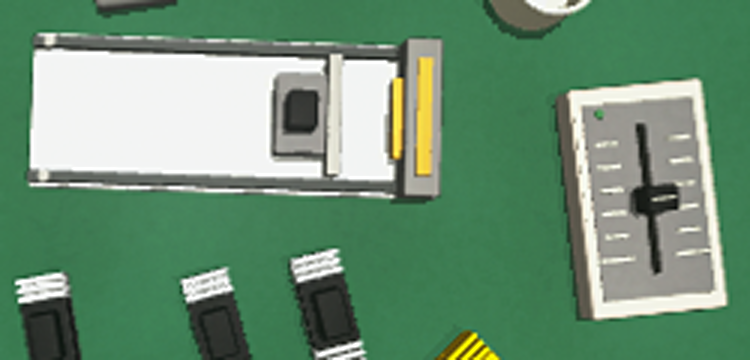

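Emit:
drive_tool(rows=[-1,0,0,0,0,0.43,1,-1,0,0,0,0,0.43,1,-1,0,0,0,0,0.43,1,-1,0,0,0,0,0.43,1,-1,0,0,0,0,0.43,1,-1,0,0,0,0,0.43,1,-1,0,0,0,0,0.43,1,-1,0,0,0,0,0.43,1])

```text
clock: 0.82
position: [0.3597, 0.5738, 0.3039]
ee_rot: [3.142, 0.0, 2.578]
ft_force: [-0.5, 0.0, 0.3]
grip_width: 0.0851
grip_force: 0.0
```

Emit:
drive_tool(rows=[-1,0,0,0,0,0.43,1,-1,0,0,0,0,0.43,1,-1,0,0,0,0,0.43,1,-1,0,0,0,0,0.43,1,-1,0,0,0,0,0.43,1,-1,0,0,0,0,0.43,1,-1,0,0,0,0,0.43,1,-1,0,0,0,0,0.43,1])

```text
clock: 1.48
position: [0.4846, 0.4751, 0.3039]
ee_rot: [-3.142, 0.0, 2.339]
ft_force: [0.4, -0.3, 0.9]
grip_width: 0.0854
grip_force: 0.0
```

Emit:
drive_tool(rows=[-1,0,0,0,0,0.43,1,-1,0,0,0,0,0.43,1,-1,0,0,0,0,0.43,1,-1,0,0,0,0,0.43,1,-1,0,0,0,0,0.43,1,-1,0,0,0,0,0.43,1,-1,0,0,0,0,0.43,1,-1,0,0,0,0,0.43,1])

```text
clock: 2.15
position: [0.5829, 0.3492, 0.3039]
ee_rot: [-3.142, 0.0, 2.098]
ft_force: [0.9, 0.5, -1.0]
grip_width: 0.0853
grip_force: 0.0
```

Emit:
drive_tool(rows=[-1,0,0,0,0,0.43,1,-1,0,0,0,0,0.43,1,-1,0,0,0,0,0.43,1,-1,0,0,0,0,0.43,1,-1,0,0,0,0,0.43,1,-1,0,0,0,0,0.43,1,-1,0,0,0,0,0.43,1,-1,0,0,0,0,0.43,1])

```text
clock: 2.82
position: [0.6483, 0.2037, 0.3039]
ee_rot: [3.142, -0.0, 1.858]
ft_force: [1.1, -0.6, -0.6]
grip_width: 0.0853
grip_force: 0.0
```

Emit:
drive_tool(rows=[-1,0,0,0,0,0.43,1,-1,0,0,0,0,0.43,1,-1,0,0,0,0,0.43,1,-1,0,0,0,0,0.43,1,-1,0,0,0,0,0.43,1,-1,0,0,0,0,0.43,1,-1,0,0,0,0,0.43,1,0,0,0,0,0,0,1])

```text
clock: 3.48
position: [0.6758, 0.0619, 0.3043]
ee_rot: [3.141, 0.003, 1.642]
ft_force: [-0.4, 0.2, 0.5]
grip_width: 0.0852
grip_force: 0.0
```

```bash
python3 - <<'E'
from h import *
go(0.57,0.03)
im,c=shot("wrist","wrist1");print("cam",(-c["R"].T@c["t"]).round(3),c["mtx"][0,0])
E
```

```text
pos [0.6758 0.0619 0.3043] tooly 4.08 q7 0.1 F [-0.4  0.2  0.5] w 0.0852 t 3.48
sum shift [-1.21 -5.39  0.  ] rz(tool) 0.0
cam [0.672 0.128 0.374] 272.73956828984416
```

View pics/wrist1.png

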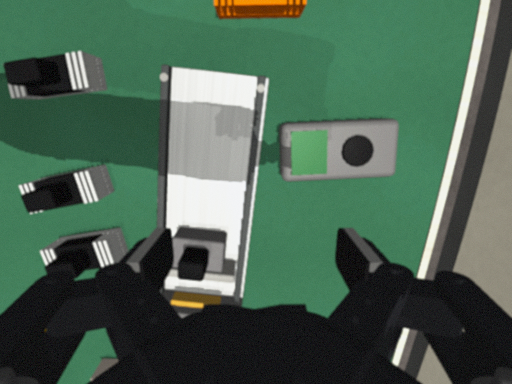

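The wrist view shows the fixture channel running up the picture, with rail bolts at about (164,77) and (261,88). The clamp grip top is near (193,262) and the brass bar near (195,300). I'll measure the fixture and load box axes from these and the top view.

```bash
python3 - <<'E'
from h import *
im,c=shot("wrist");imt,ct=shot("top")
for z in(.024,.034):
    a=ray([(164,77),(261,88)],z,c);print("w bolts",z,a.round(4).tolist(),np.hypot(*(a[1]-a[0])[:2]).round(4))
    a=ray([(170+48/3,145+41/3),(170+42/3,145+176/3)],z,ct);print("t bolts",a.round(4).tolist(),np.hypot(*(a[1]-a[0])[:2]).round(4))
# white floor scan lines in both views
def floor(im,c,P0,lo=170):
    g=im.min(2)
    for y in (0.17,0.13,0.10,0.06):
        xs=np.arange(.5,.72,.0005); P=np.c_[xs,np.full_like(xs,y),np.full_like(xs,.01)]
        q=P@c["R"].T+c["t"]; n=q[:,:2]/q[:,2:]; n=n*(1+c["k1"]*(n**2).sum(1))[:,None]
        uv=n*c["mtx"][0,0]+c["mtx"][:2,2]
        v=cv2.remap(g,uv[:,0].astype(np.float32),uv[:,1].astype(np.float32),1).ravel()
        k=np.where((v>lo)&(xs>.53)&(xs<.68))[0]; print(P0,y,xs[k[0]].round(4),xs[k[-1]].round(4),((xs[k[0]]+xs[k[-1]])/2).round(4)) if len(k) else print(y,"none")
floor(im,c,"w",120);floor(imt,ct,"t",170)
a=ray([(170+u/3,145+v/3) for u,v in((405,40),(402,197),(442,40),(440,197))],.06,ct);print("block",a.round(4).tolist())
a=ray([(170+640/3,145+125/3),(170+657/3,145+270/3)],.0455,ct);print("track",a.round(4).tolist())
a=ray([(170+u/3,145+v/3) for u,v in((570,93),(697,80),(725,305),(590,318))],.045,ct);print("box",a.round(4).tolist(),a.mean(0))
E
```

```text
w bolts 0.024 [[0.5597, 0.1672, 0.024], [0.6783, 0.1625, 0.024]] 0.1187
t bolts [[0.6731, 0.1595, 0.024], [0.555, 0.165, 0.024]] 0.1182
w bolts 0.034 [[0.5629, 0.1662, 0.034], [0.6781, 0.1616, 0.034]] 0.1153
t bolts [[0.6716, 0.1584, 0.034], [0.5545, 0.1638, 0.034]] 0.1172
w 0.17 0.5515 0.6735 0.6125
w 0.13 0.564 0.671 0.6175
w 0.1 0.563 0.68 0.6215
w 0.06 0.561 0.68 0.6205
0.17 none
0.13 none
0.1 none
0.06 none
block [[0.6664, -0.1482, 0.06], [0.5323, -0.1429, 0.06], [0.6662, -0.18, 0.06], [0.532, -0.1753, 0.06]]
track [[0.5929, -0.3544, 0.0455], [0.4673, -0.3654, 0.0455]]
box [[0.6214, -0.2937, 0.045], [0.6319, -0.4065, 0.045], [0.4362, -0.4245, 0.045], [0.427, -0.3057, 0.045]] [ 0.52912874 -0.35760701  0.045     ]
```

Emit:
drive_tool(rows=[-0.85,-0.37,0,0,0,-0.06,1,-0.85,-0.37,0,0,0,-0.06,1,-0.85,-0.37,0,0,0,-0.06,1,-0.85,-0.37,0,0,0,-0.06,1,-0.85,-0.37,0,0,0,0,1,-0.85,-0.37,0,0,0,0,1,-0.85,-0.37,0,0,0,0,1,-0.85,-0.37,0,0,0,0,1])

```text
clock: 4.3
position: [0.6289, -0.0717, 0.3039]
ee_rot: [3.141, -0.001, 1.67]
ft_force: [-0.1, -0.4, -0.7]
grip_width: 0.0856
grip_force: 0.0
```

Emit:
drive_tool(rows=[-0.85,-0.37,0,0,0,0,1,-0.85,-0.37,0,0,0,0,1,-0.85,-0.37,0,0,0,0,1,-0.85,-0.37,0,0,0,0,1,-0.85,-0.37,0,0,0,0,1,-0.85,-0.37,0,0,0,0,1,-0.85,-0.37,0,0,0,0,1,-0.85,-0.37,0,0,0,0,1])

```text
clock: 4.97
position: [0.5834, -0.2129, 0.3039]
ee_rot: [3.141, -0.001, 1.67]
ft_force: [0.2, -0.2, 0.5]
grip_width: 0.0856
grip_force: 0.0
```

Emit:
drive_tool(rows=[-0.85,-0.37,0,0,0,0,1,-0.85,-0.37,0,0,0,0,1,-0.85,-0.37,0,0,0,0,1,-0.85,-0.37,0,0,0,0,1,-0.85,-0.37,0.5,0,0,0,1,-0.85,-0.37,0.5,0,0,0,1,-0.85,-0.37,0.5,0,0,0,1,-0.85,-0.37,0.5,0,0,0,1])

```text
clock: 5.63
position: [0.5381, -0.3541, 0.2635]
ee_rot: [3.141, -0.001, 1.67]
ft_force: [0.2, 0.0, 0.3]
grip_width: 0.0857
grip_force: 0.0
```

Emit:
drive_tool(rows=[0,0,0,0,0,0,1,0,0,0,0,0,0,1])

```text
clock: 5.8
position: [0.5374, -0.3544, 0.2633]
ee_rot: [-3.141, -0.001, 1.667]
ft_force: [0.2, 0.5, 0.2]
grip_width: 0.0854
grip_force: 0.0
```

```bash
python3 - <<'E'
from h import *
go(.528,-.357,.128,5)
im,c=shot("wrist","wrist2")
E
```

```text
pos [ 0.5374 -0.3544  0.2633] tooly 5.53 q7 0.81 F [0.2 0.5 0.2] w 0.0854 t 5.8
sum shift [-0.09 -0.47  6.77] rz(tool) 0.13
```

View pics/wrist2.png

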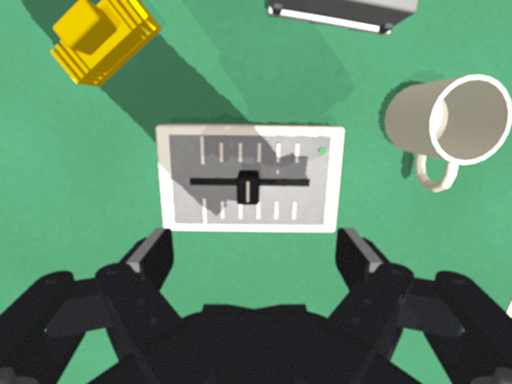

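The wrist view shows the fader top at about (248,185), with the long off marks at the left (x≈203) and the 100 mm marks at about 296.

```bash
python3 - <<'E'
from h import *
im,c=shot("wrist")
print("top",ray([(248,187),(248,172)],.0845,c).round(4).tolist())
a=ray([(203,150),(205,211),(297,151),(294,211)],.046,c);print(a.round(4).tolist());o=(a[0]+a[1])/2;f=(a[2]+a[3])/2;print("off",o.round(4),"far",f.round(4),np.hypot(*(f-o)[:2]),np.degrees(np.arctan2(*(f-o)[1::-1])))
a=ray([(159,126),(343,127),(335,232),(166,231)],.045,c);print("box",a.round(4).tolist(),a.mean(0).round(4))
a=ray([(191,181),(310,183)],.0455,c);print("track",a.round(4).tolist())
E
```

```text
top [[0.5338, -0.3539, 0.0845], [0.5325, -0.3395, 0.0845]]
[[0.4829, -0.3285, 0.046], [0.4885, -0.3966, 0.046], [0.5819, -0.3199, 0.046], [0.5878, -0.3868, 0.046]]
off [ 0.4857 -0.3625  0.046 ] far [ 0.5848 -0.3534  0.046 ] 0.09953777904836648 5.279690305737447
box [[0.4354, -0.3079, 0.045], [0.6266, -0.2903, 0.045], [0.6388, -0.4082, 0.045], [0.4446, -0.4259, 0.045]] [ 0.5364 -0.3581  0.045 ]
track [[0.4715, -0.3636, 0.0455], [0.6009, -0.3532, 0.0455]]
```

Emit:
drive_tool(rows=[-0.05,-0.2,0.85,0,0,0.1,1,0,0,0.85,0,0,0,1,0,0,0.85,0,0,0,1,0,0,0.85,0,0,0,1,0,0,0.85,0,0,0,1,0,0,0.85,0,0,0,1,0,0,0.85,0,0,0,1,0,0,0.8,0,0,0,1])

```text
clock: 6.57
position: [0.535, -0.3542, 0.1286]
ee_rot: [3.14, -0.0, 1.663]
ft_force: [-0.6, -0.7, -0.6]
grip_width: 0.0849
grip_force: 0.0
```

Emit:
drive_tool(rows=[0,0,0,0,0,0,0,0,0,0,0,0,0,0,0,0,0,0,0,0,0,0,0,0,0,0,0,0,0,0,0,0,0,0,0,0,0,0,0,0,0,0,0,0,0,0,0,0,0,0,0,0,0,0,0,0])

```text
clock: 7.23
position: [0.5339, -0.356, 0.1302]
ee_rot: [3.14, 0.001, 1.661]
ft_force: [-0.7, 0.7, 6.0]
grip_width: 0.0208
grip_force: 58.7
```

Emit:
drive_tool(rows=[0,-0.3,-0.1,0,0,0,0,0,-0.5,0,0,0,0,0,0,-0.5,0,0,0,0,0,0,-0.5,0,0,0,0,0,0,-0.3,0,0,0,0,0])

```text
clock: 7.65
position: [0.4899, -0.3598, 0.1304]
ee_rot: [-3.14, -0.0, 1.66]
ft_force: [1.7, -4.0, -17.6]
grip_width: 0.0213
grip_force: 61.3
```

Emit:
drive_tool(rows=[0,-0.1,0,0,0,0,0,0,-0.1,0,0,0,0,0,0,-0.1,0,0,0,0,0])

```text
clock: 7.9
position: [0.4857, -0.3601, 0.1305]
ee_rot: [-3.141, -0.0, 1.661]
ft_force: [3.7, -4.7, -20.8]
grip_width: 0.0209
grip_force: 60.9
```

Emit:
drive_tool(rows=[0,-0.1,0.08,0,0,0,0,0,-0.1,0,0,0,0,0,0,-0.1,0,0,0,0,0])

```text
clock: 8.15
position: [0.4817, -0.3605, 0.1303]
ee_rot: [3.138, 0.001, 1.662]
ft_force: [9.5, -0.2, -8.4]
grip_width: 0.0206
grip_force: 62.6
```

Emit:
drive_tool(rows=[0,-0.1,0,0,0,0,0,0,-0.1,0,0,0,0,0])

```text
clock: 8.32
position: [0.4811, -0.3604, 0.1304]
ee_rot: [3.133, 0.003, 1.664]
ft_force: [22.8, -0.4, -15.6]
grip_width: 0.0207
grip_force: 61.7
```

Emit:
drive_tool(rows=[0,-0.1,0,0,0,0,0,0,-0.1,0,0,0,0,0])

```text
clock: 8.48
position: [0.4806, -0.3603, 0.1304]
ee_rot: [3.128, 0.005, 1.666]
ft_force: [34.5, -0.6, -24.5]
grip_width: 0.0208
grip_force: 60.9
```

Emit:
drive_tool(rows=[0,0.15,0.05,0,0,0,0,0,0,0,0,0,0,0])

```text
clock: 8.65
position: [0.4811, -0.3604, 0.1303]
ee_rot: [3.132, 0.003, 1.665]
ft_force: [18.9, 2.1, -2.0]
grip_width: 0.0211
grip_force: 63.8
```

Emit:
drive_tool(rows=[0,0,0,0,0,0,1,0,0,0,0,0,0,1,0,0,0,0,0,0,1,0,0,0,0,0,0,1,0,0,-1,0,0,0,1,0,0,-1,0,0,0,1,0,0,-1,0,0,0,1,0,0,-1,0,0,0,1])

```text
clock: 9.32
position: [0.4742, -0.3613, 0.2092]
ee_rot: [-3.141, -0.0, 1.66]
ft_force: [0.3, 0.2, -0.3]
grip_width: 0.0851
grip_force: 0.0
```

Emit:
drive_tool(rows=[0,0,-1,0,0,0,1,0,0,0,0,0,0,1])

```text
clock: 9.48
position: [0.4753, -0.3625, 0.2322]
ee_rot: [3.138, 0.003, 1.66]
ft_force: [-0.2, -1.4, -0.3]
grip_width: 0.0852
grip_force: 0.0
```

```bash
python3 - <<'E'
from h import *
go(.606,-.055,.23,-2.5)
im,c=shot("wrist","wrist3")
for m in modules(*shot("top")): print(m)
E
```

```text
pos [ 0.4753 -0.3625  0.2322] tooly 5.1 q7 0.89 F [-0.2 -1.4 -0.3] w 0.0852 t 9.48
sum shift [14.73  7.87  0.09] rz(tool) 1.9
(array([ 592.5, -692.7], dtype=float32), np.float32(-173.5), 38.3, array([101.,  31.]))
(array([437.1, -79.4], dtype=float32), np.float32(14.2), 80.8, array([101.,  43.]))
(array([422. ,  13.6], dtype=float32), np.float32(15.2), 80.5, array([101.,  41.]))
(array([420.8, 157.2], dtype=float32), np.float32(9.7), 80.5, array([101.,  45.]))
```

View pics/wrist3.png

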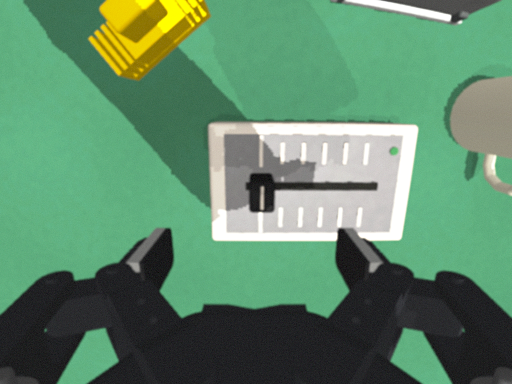

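The fader grip is on the long off mark (262,192). The clamp is next.

Emit:
drive_tool(rows=[0.95,0.43,0,0,0,0.12,1,0.95,0.43,0,0,0,0.12,1,0.95,0.43,0,0,0,0.12,1,0.95,0.43,0,0,0,0.12,1,0.95,0.43,0,0,0,0.12,1,0.95,0.43,0,0,0,0.12,1,0.95,0.43,0,0,0,0.12,1,0.95,0.43,0,0,0,0.12,1])

```text
clock: 10.25
position: [0.5338, -0.2042, 0.2271]
ee_rot: [-3.139, -0.001, 1.593]
ft_force: [0.2, 0.5, -0.0]
grip_width: 0.0852
grip_force: 0.0
```

Emit:
drive_tool(rows=[0.95,0.43,0,0,0,0.12,1,0.95,0.43,0,0,0,0.12,1,0.95,0.43,0,0,0,0.12,1,0.95,0.43,0,0,0,0.12,1,0.95,0.43,0,0,0,0.12,1,0.95,0.43,0,0,0,0.12,1,0.95,0.43,0,0,0,0.12,1,0.95,0.43,0,0,0,0.12,1])

```text
clock: 10.92
position: [0.6036, -0.0528, 0.227]
ee_rot: [-3.139, 0.0, 1.526]
ft_force: [1.0, -0.1, -0.4]
grip_width: 0.0856
grip_force: 0.0
```

Emit:
drive_tool(rows=[0,0,0,0,0,0,1,0,0,0,0,0,0,1])

```text
clock: 11.08
position: [0.6038, -0.0523, 0.2269]
ee_rot: [-3.139, -0.0, 1.529]
ft_force: [-0.0, -1.1, 0.4]
grip_width: 0.0859
grip_force: 0.0
```

```bash
python3 - <<'E'
from h import *
go(.606,-.055,.131,-2.5)
im,c=shot("wrist","wrist4")
E
```

```text
pos [ 0.6038 -0.0523  0.2269] tooly -2.38 q7 0.23 F [-0.  -1.1  0.4] w 0.0859 t 11.08
sum shift [-0.13  0.13  4.79] rz(tool) 0.03
```

View pics/wrist4.png

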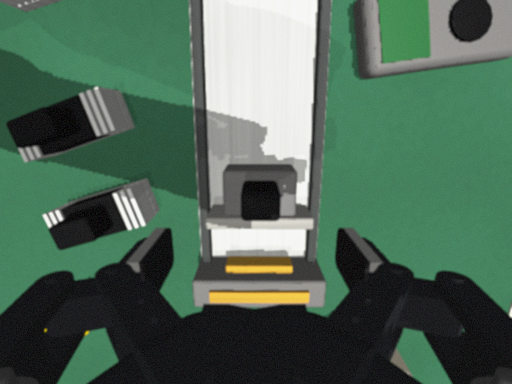

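The view shows the clamp grip top at about (261,203), centred between the fingers, and the fixture straight in the picture.

```bash
python3 - <<'E'
from h import *
im,c=shot("wrist")
print(ray([(261,203),(261,219),(261,182)],.0925,c).round(4).tolist())
E
```

```text
[[0.6097, -0.0553, 0.0925], [0.6092, -0.0688, 0.0925], [0.6103, -0.0383, 0.0925]]
```

Emit:
drive_tool(rows=[-0.11,0.08,0.75,0,0,0,1,0,0,0.75,0,0,0,1,0,0,0.75,0,0,0,1,0,0,0.75,0,0,0,1,0,0,0.75,0,0,0,1,0,0,0.75,0,0,0,1,0,0,0,0,0,0,1])

```text
clock: 11.77
position: [0.6035, -0.0572, 0.1356]
ee_rot: [-3.137, 0.001, 1.525]
ft_force: [-0.8, -0.6, 0.2]
grip_width: 0.0854
grip_force: 0.0
```

Emit:
drive_tool(rows=[0,0,0,0,0,0,0,0,0,0,0,0,0,0,0,0,0,0,0,0,0,0,0,0,0,0,0,0,0,0,0,0,0,0,0,0,0,0,0,0,0,0,0,0,0,0,0,0,0,0,0,0,0,0,0,0])

```text
clock: 12.43
position: [0.608, -0.0563, 0.1399]
ee_rot: [3.136, 0.0, 1.527]
ft_force: [6.4, -0.9, 3.1]
grip_width: 0.031
grip_force: 61.6
```

```bash
python3 -c "
from h import *
go();print(monitor.get_state()['moment'])"
```

```text
pos [ 0.608  -0.0563  0.1399] tooly -2.51 q7 0.28 F [ 6.4 -0.9  3.1] w 0.031 t 12.43
sum shift [0. 0. 0.] rz(tool) 0.0
[-0.17913529 -0.76293473 -0.07950088]
```

Emit:
drive_tool(rows=[0,0.1,-0.05,0,0,0,0,0,0.05,-0.05,0,0,0,0,0.3,0,0,0,0,0,0,0.5,0,0,0,0,0,0,0.5,0,0,0,0,0,0])

```text
clock: 12.85
position: [0.6096, -0.0316, 0.14]
ee_rot: [3.142, 0.002, 1.525]
ft_force: [2.8, -5.4, -8.3]
grip_width: 0.0311
grip_force: 61.8
```

Emit:
drive_tool(rows=[0.5,0,0,0,0,0,0,0.5,0,0,0,0,0,0,0.5,0,0,0,0,0,0])

```text
clock: 13.1
position: [0.6109, -0.0012, 0.14]
ee_rot: [-3.142, 0.002, 1.526]
ft_force: [2.9, -5.5, -9.2]
grip_width: 0.0308
grip_force: 61.8
```

Emit:
drive_tool(rows=[0.5,0.03,0.06,0,0,0,0,0.5,0,0,0,0,0,0,0.5,0,0,0,0,0,0,0.5,0,0,0,0,0,0,0.5,0,0,0,0,0,0,0.5,0,0,0,0,0,0,0.5,0,0,0,0,0,0,0.5,0,0,0,0,0,0])

```text
clock: 13.77
position: [0.6145, 0.0785, 0.1399]
ee_rot: [-3.141, 0.002, 1.525]
ft_force: [-3.8, -5.5, 6.5]
grip_width: 0.031
grip_force: 63.8
```

Emit:
drive_tool(rows=[0.5,0,0,0,0,0,0,0.5,0,0,0,0,0,0,0.5,0,0,0,0,0,0,0.5,0,0,0,0,0,0,0.5,0,0,0,0,0,0,0.5,0,0,0,0,0,0])

```text
clock: 14.27
position: [0.6171, 0.1385, 0.1399]
ee_rot: [-3.141, 0.002, 1.526]
ft_force: [-3.3, -4.8, 6.6]
grip_width: 0.0308
grip_force: 63.9
```

Emit:
drive_tool(rows=[0.2,0,0,0,0,0,0,0.2,0,0,0,0,0,0,0.2,0,0,0,0,0,0])

```text
clock: 14.52
position: [0.6177, 0.1503, 0.1399]
ee_rot: [-3.141, 0.002, 1.526]
ft_force: [-3.8, -20.6, 1.8]
grip_width: 0.0308
grip_force: 63.1
```

Emit:
drive_tool(rows=[0.1,0,0,0,0,0,0,0.1,0,0,0,0,0,0,0.1,0,0,0,0,0,0])

```text
clock: 14.77
position: [0.6178, 0.1508, 0.1399]
ee_rot: [-3.14, 0.008, 1.523]
ft_force: [-6.6, -26.0, 7.7]
grip_width: 0.0312
grip_force: 64.2
```

The clamp is fully back against its stop. I'll release it and rise.

Emit:
drive_tool(rows=[-0.2,0,0,0,0,0,0,0,0,0,0,0,0,1,0,0,0,0,0,0,1,0,0,0,0,0,0,1,0,0,0,0,0,0,1,0,0,-1,0,0,0,1,0,0,-1,0,0,0,1,0,0,-1,0,0,0,1])

```text
clock: 15.43
position: [0.6181, 0.1541, 0.1995]
ee_rot: [-3.141, 0.0, 1.527]
ft_force: [0.4, 0.5, -0.5]
grip_width: 0.0855
grip_force: 0.0
```

Emit:
drive_tool(rows=[0,0,-1,0,0,0,1,0,0,0,0,0,0,1])

```text
clock: 15.6
position: [0.62, 0.1541, 0.223]
ee_rot: [3.136, -0.002, 1.527]
ft_force: [0.1, -0.3, -0.0]
grip_width: 0.0852
grip_force: 0.0
```

```bash
cat >> h.py <<'E'
def path(x,y,yaw,n):
    "n equal rows with the turn spread over them: per-row share of tx,ty and rz"
    s=monitor.get_state();p=s["position"];R=Ro.from_euler("xyz",s["ee_rot"]).as_matrix()
    a=np.degrees(np.arctan2(R[1,1],R[0,1])); dy=(yaw-a+90)%180-90
    th=np.radians(a+dy*(np.arange(n)/n)); X=np.array([[-np.sin(th).sum(),np.cos(th).sum()],[np.cos(th).sum(),np.sin(th).sum()]])
    u=np.linalg.solve(X,np.array([x,y])-p[:2])/0.02
    print("path per row tx,ty",u.round(3),"rz",round(-dy/4/n,3),"n",n)
E
python3 - <<'E'
from h import *
for m in modules(*shot("top")): print(m)
go(z=.127);path(.441,-.079,14.3,16)
E
```

```text
(array([ 592.9, -692.6], dtype=float32), np.float32(-174.0), 38.6, array([101.,  31.]))
(array([437.1, -79.3], dtype=float32), np.float32(14.2), 80.8, array([101.,  44.]))
(array([422. ,  13.7], dtype=float32), np.float32(15.1), 80.4, array([101.,  41.]))
pos [0.6194 0.1542 0.2212] tooly -2.49 q7 -0.07 F [-0.3  0.6 -0.3] w 0.0852 t 15.65
sum shift [-0.01 -0.02  4.71] rz(tool) 0.0
path per row tx,ty [-0.676 -0.625] rz -0.262 n 16
```

Emit:
drive_tool(rows=[-0.68,-0.62,0,0,0,-0.26,1,-0.68,-0.62,0,0,0,-0.26,1,-0.68,-0.62,0,0,0,-0.26,1,-0.68,-0.62,0,0,0,-0.26,1,-0.68,-0.62,0,0,0,-0.26,1,-0.68,-0.62,0,0,0,-0.26,1,-0.68,-0.62,0,0,0,-0.26,1,-0.68,-0.62,0,0,0,-0.26,1])

```text
clock: 16.32
position: [0.5204, 0.0428, 0.2184]
ee_rot: [-3.14, -0.0, 1.674]
ft_force: [-0.3, -0.3, 0.8]
grip_width: 0.0852
grip_force: 0.0
```

Emit:
drive_tool(rows=[-0.68,-0.62,0,0,0,-0.26,1,-0.68,-0.62,0,0,0,-0.26,1,-0.68,-0.62,0,0,0,-0.26,1,-0.68,-0.62,0,0,0,-0.26,1,-0.68,-0.62,0,0,0,-0.26,1,-0.68,-0.62,0,0,0,-0.26,1,-0.68,-0.62,0,0,0,-0.26,1,-0.68,-0.62,0,0,0,-0.26,1])

```text
clock: 16.98
position: [0.4406, -0.0807, 0.2185]
ee_rot: [-3.141, -0.0, 1.819]
ft_force: [-0.2, -0.0, 0.8]
grip_width: 0.0853
grip_force: 0.0
```

Emit:
drive_tool(rows=[0,0,0,0,0,0,1,0,0,0,0,0,0,1])

```text
clock: 17.15
position: [0.441, -0.0808, 0.2187]
ee_rot: [-3.141, -0.0, 1.815]
ft_force: [0.7, -0.0, -0.3]
grip_width: 0.0852
grip_force: 0.0
```

```bash
python3 - <<'E'
from h import *
go(.441,-.079,.127,14.3)
shot("wrist","wrist5")
E
```

```text
pos [ 0.441  -0.0808  0.2187] tooly 14.01 q7 0.56 F [ 0.7 -0.  -0.3] w 0.0852 t 17.15
sum shift [0.09 0.03 4.59] rz(tool) -0.07
```

View pics/wrist5.png

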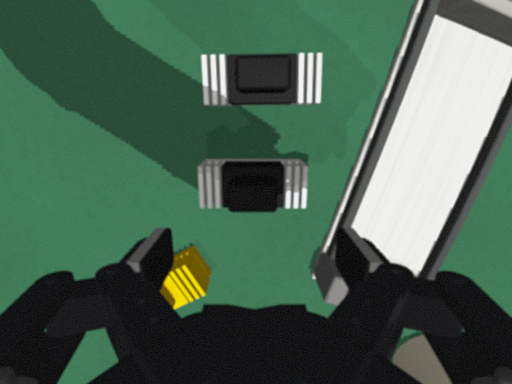

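The module's grip, with its top near (253,195), is squarely between the fingers and aligned. I'll descend and grasp.

Emit:
drive_tool(rows=[0.08,0,0.8,0,0,-0.07,1,0,0,0.8,0,0,0,1,0,0,0.8,0,0,0,1,0,0,0.8,0,0,0,1,0,0,0.7,0,0,0,1,0,0,0.7,0,0,0,1,0,0,0,0,0,0,1,0,0,0,0,0,0,0])

```text
clock: 17.87
position: [0.4411, -0.0781, 0.1266]
ee_rot: [-3.14, -0.001, 1.823]
ft_force: [0.2, 0.8, 0.3]
grip_width: 0.0752
grip_force: 0.0
```

Emit:
drive_tool(rows=[0,0,0,0,0,0,0,0,0,0,0,0,0,0,0,0,0,0,0,0,0,0,0,0,0,0,0,0,0,0,0,0,0,0,0,0,0,0,0,0,0,0,0])

```text
invalid input
```

Emit:
drive_tool(rows=[0,0,-0.5,0,0,0,0,0,0,-1,0,0,0,0,0,0,-1,0,0,0,0,0,0,-1,0,0,0,0,0,0,0,0,0,0,0])

```text
clock: 18.28
position: [0.4427, -0.0789, 0.2008]
ee_rot: [3.136, 0.002, 1.822]
ft_force: [0.4, -0.2, 0.7]
grip_width: 0.012
grip_force: 0.0
```

```bash
python3 - <<'E'
from h import *
go(z=.137);path(.6061,-.112,-2.55,14)
for m in modules(*shot("top")): print(m)
E
```

```text
pos [ 0.4427 -0.0789  0.2008] tooly 14.41 q7 0.58 F [ 0.4 -0.2  0.7] w 0.012 t 18.28
sum shift [ 0.   -0.02  3.19] rz(tool) 0.0
path per row tx,ty [-0.185  0.568] rz 0.303 n 14
(array([ 592.5, -692.7], dtype=float32), np.float32(-173.4), 38.4, array([101.,  31.]))
(array([421.7,  14.2], dtype=float32), np.float32(14.2), 80.7, array([101.,  41.]))
(array([420.8, 157.2], dtype=float32), np.float32(9.7), 80.4, array([101.,  45.]))
```

One row list was malformed and got refused, so the fingers closed while rising. I'll reopen and check the module before trying again.

Emit:
drive_tool(rows=[0,0,-0.8,0,0,0,1,0,0,0,0,0,0,1,0,0,0,0,0,0,1,0,0,0,0,0,0,1,0,0,0,0,0,0,1])

```text
clock: 18.75
position: [0.4408, -0.0787, 0.2125]
ee_rot: [-3.141, -0.0, 1.822]
ft_force: [0.7, 0.5, -0.5]
grip_width: 0.0649
grip_force: 0.0
```

```bash
python3 - <<'E'
from h import *
im,c=shot("wrist","wrist6")
for m in modules(im,c): print(m)
go(.441,-.079,.127,14.3)
E
```

```text
(array([424.9,  14.9], dtype=float32), np.float32(-166.2), 81.0, array([102.,  42.]))
(array([440.8, -81.8], dtype=float32), np.float32(12.3), 81.3, array([102.,  52.]))
pos [ 0.4408 -0.0788  0.2125] tooly 14.4 q7 0.57 F [0.1 0.1 0.9] w 0.072 t 18.8
sum shift [-0.01  0.01  4.27] rz(tool) 0.03
```

View pics/wrist6.png

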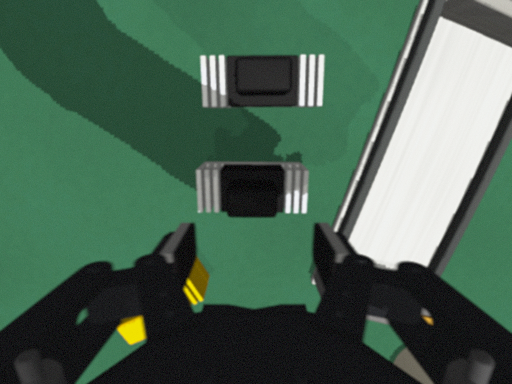

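The module is still standing in the same place. I'll grasp again.

Emit:
drive_tool(rows=[-0.05,0,0.7,0,0,0,1,0,0,0.7,0,0,0,1,0,0,0.7,0,0,0,1,0,0,0.7,0,0,0,1,0,0,0.7,0,0,0,1,0,0,0.7,0,0,0,1,0,0,0,0,0,0,1])

```text
clock: 19.38
position: [0.4402, -0.0798, 0.1268]
ee_rot: [-3.138, -0.001, 1.822]
ft_force: [-0.4, 0.0, 0.5]
grip_width: 0.0859
grip_force: 0.0
```

Emit:
drive_tool(rows=[0,0,0,0,0,0,0,0,0,0,0,0,0,0,0,0,0,0,0,0,0,0,0,0,0,0,0,0,0,0,0,0,0,0,0,0,0,0,0,0,0,0,0,0,0,0,0,0,0])

```text
clock: 19.97
position: [0.4415, -0.0799, 0.1299]
ee_rot: [3.14, 0.0, 1.822]
ft_force: [-2.0, -0.1, 8.3]
grip_width: 0.039
grip_force: 60.6
```

Emit:
drive_tool(rows=[0,0,-0.5,0,0,0,0,0,0,-0.9,0,0,0,0,0,0,-0.9,0,0,0,0,0,0,-0.9,0,0,0,0,0,0,-0.6,0,0,0,0,0,0,0,0,0,0,0])

```text
clock: 20.47
position: [0.4422, -0.08, 0.2074]
ee_rot: [3.137, 0.001, 1.822]
ft_force: [0.3, -0.2, -1.5]
grip_width: 0.0385
grip_force: 61.0
```

```bash
python3 - <<'E'
from h import *
go(z=.141);path(.6061,-.112,-2.55,12)
E
```

```text
pos [ 0.4422 -0.08    0.2074] tooly 14.4 q7 0.58 F [ 0.3 -0.2 -1.5] w 0.0385 t 20.47
sum shift [ 0.   -0.01  3.32] rz(tool) 0.0
path per row tx,ty [-0.212  0.665] rz 0.353 n 12
```

Emit:
drive_tool(rows=[-0.21,0.67,0,0,0,0.35,0,-0.21,0.67,0,0,0,0.35,0,-0.21,0.67,0,0,0,0.35,0,-0.21,0.67,0,0,0,0.35,0,-0.21,0.67,0,0,0,0.35,0,-0.21,0.67,0,0,0,0.35,0])

```text
clock: 20.97
position: [0.5253, -0.0892, 0.2043]
ee_rot: [-3.141, -0.0, 1.675]
ft_force: [-0.2, 0.2, -1.3]
grip_width: 0.0389
grip_force: 61.0
```

Emit:
drive_tool(rows=[-0.21,0.67,0,0,0,0.35,0,-0.21,0.67,0,0,0,0.35,0,-0.21,0.67,0,0,0,0.35,0,-0.21,0.67,0,0,0,0.35,0,-0.21,0.67,0,0,0,0.35,0,-0.21,0.67,0,0,0,0.35,0])

```text
clock: 21.47
position: [0.6066, -0.1109, 0.2041]
ee_rot: [-3.141, -0.0, 1.528]
ft_force: [-0.2, 0.3, -0.9]
grip_width: 0.0387
grip_force: 61.0
```

Emit:
drive_tool(rows=[0,0,0,0,0,0,0,0,0,0,0,0,0,0])

```text
clock: 21.63
position: [0.606, -0.111, 0.204]
ee_rot: [-3.14, 0.0, 1.529]
ft_force: [-0.9, 0.6, -1.9]
grip_width: 0.039
grip_force: 61.0
```

```bash
python3 - <<'E'
from h import *
go(.6061,-.112,.141,-2.55)
E
```

```text
pos [ 0.606 -0.111  0.204] tooly -2.38 q7 0.37 F [-0.9  0.6 -1.9] w 0.039 t 21.63
sum shift [-0.05  0.01  3.15] rz(tool) 0.04
```

Emit:
drive_tool(rows=[0,0,0.5,0,0,0.04,0,0,0,0.5,0,0,0,0,0,0,0.5,0,0,0,0,0,0,0.5,0,0,0,0,0,0,0.3,0,0,0,0])

```text
clock: 22.05
position: [0.6054, -0.1107, 0.1572]
ee_rot: [-3.139, -0.0, 1.526]
ft_force: [0.1, -0.4, -1.8]
grip_width: 0.0391
grip_force: 61.1
```

Emit:
drive_tool(rows=[0,0,0.3,0,0,0,0,0,0,0.3,0,0,0,0,0,0,0.2,0,0,0,0,0,0,0,0,0,0,0])

```text
clock: 22.38
position: [0.606, -0.111, 0.1422]
ee_rot: [-3.14, -0.0, 1.526]
ft_force: [0.6, 0.7, -1.6]
grip_width: 0.0387
grip_force: 61.1
```

Emit:
drive_tool(rows=[0,0,0.1,0,0,0,0,0,0,0,0,0,0,1,0,0,0,0,0,0,1,0,0,0,0,0,0,1,0,0,0,0,0,0,1,0,0,-0.9,0,0,0,1,0,0,-0.9,0,0,0,1,0,0,-0.9,0,0,0,1])

```text
clock: 23.05
position: [0.6062, -0.1112, 0.1958]
ee_rot: [-3.141, 0.0, 1.526]
ft_force: [-0.1, -0.3, -0.5]
grip_width: 0.0856
grip_force: 0.0
```

Emit:
drive_tool(rows=[0,0,-0.9,0,0,0,1,0,0,-0.3,0,0,0,1,0,0,0,0,0,0,1])

```text
clock: 23.3
position: [0.6071, -0.1113, 0.2208]
ee_rot: [3.138, 0.0, 1.526]
ft_force: [-0.3, 0.4, 0.1]
grip_width: 0.0857
grip_force: 0.0
```

```bash
python3 - <<'E'
from h import *
for m in modules(*shot("top")): print(m)
print("wrist")
for m in modules(*shot("wrist")): print(m)
go(z=.13);path(.425,.0145,14.3,14)
E
```

```text
(array([ 592.7, -692.6], dtype=float32), np.float32(6.1), 38.6, array([101.,  31.]))
(array([421., 157.], dtype=float32), np.float32(-170.2), 80.1, array([101.,  45.]))
wrist
(array([428.4,   7.9], dtype=float32), np.float32(-156.7), 79.7, array([117.,  62.]))
pos [ 0.6061 -0.1109  0.2186] tooly -2.55 q7 0.36 F [-0.3  0.1  0.4] w 0.0854 t 23.4
sum shift [-0.    0.    4.43] rz(tool) 0.0
path per row tx,ty [ 0.507 -0.605] rz -0.301 n 14
```

Emit:
drive_tool(rows=[0.5,-0.6,0,0,0,-0.3,1,0.5,-0.6,0,0,0,-0.3,1,0.5,-0.6,0,0,0,-0.3,1,0.5,-0.6,0,0,0,-0.3,1,0.5,-0.6,0,0,0,-0.3,1,0.5,-0.6,0,0,0,-0.3,1,0.5,-0.6,0,0,0,-0.3,1])

```text
clock: 23.98
position: [0.5199, -0.042, 0.2178]
ee_rot: [-3.14, -0.0, 1.674]
ft_force: [0.4, 0.2, -0.1]
grip_width: 0.0853
grip_force: 0.0
```

Emit:
drive_tool(rows=[0.5,-0.6,0,0,0,-0.3,1,0.5,-0.6,0,0,0,-0.3,1,0.5,-0.6,0,0,0,-0.3,1,0.5,-0.6,0,0,0,-0.3,1,0.5,-0.6,0,0,0,-0.3,1,0.5,-0.6,0,0,0,-0.3,1,0.5,-0.6,0,0,0,-0.3,1])

```text
clock: 24.57
position: [0.4256, 0.013, 0.2181]
ee_rot: [-3.14, -0.0, 1.821]
ft_force: [0.7, 1.0, 0.3]
grip_width: 0.0851
grip_force: 0.0
```

Emit:
drive_tool(rows=[0,0,0,0,0,0,1,0,0,0,0,0,0,1])

```text
clock: 24.73
position: [0.4263, 0.0129, 0.2185]
ee_rot: [-3.14, -0.0, 1.82]
ft_force: [0.4, -1.0, -0.4]
grip_width: 0.0851
grip_force: 0.0
```

```bash
python3 - <<'E'
from h import *
for m in modules(*shot("wrist","wrist7")): print(m)
go(.425,.0145,.13,14.3)
E
```

```text
(array([425.3, 154.8], dtype=float32), np.float32(13.3), 80.4, array([104.,  47.]))
(array([425.9,  11.8], dtype=float32), np.float32(13.4), 81.2, array([102.,  50.]))
pos [0.4271 0.0126 0.2187] tooly 14.23 q7 0.36 F [0.7 0.4 0.1] w 0.0855 t 24.78
sum shift [ 0.12 -0.07  4.43] rz(tool) -0.02
```

View pics/wrist7.png

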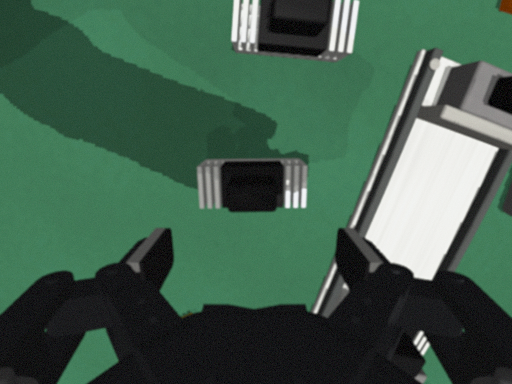

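The module is centred between the fingers as before, with its grip near (253,195). Same grasp.

Emit:
drive_tool(rows=[0.1,-0.07,0.75,0,0,0,1,0,0,0.75,0,0,0,1,0,0,0.75,0,0,0,1,0,0,0.75,0,0,0,1,0,0,0.75,0,0,0,1,0,0,0.6,0,0,0,1,0,0,0,0,0,0,1])

```text
clock: 25.37
position: [0.425, 0.0136, 0.13]
ee_rot: [-3.139, 0.0, 1.818]
ft_force: [-0.0, -0.5, 0.0]
grip_width: 0.0853
grip_force: 0.0
```

Emit:
drive_tool(rows=[0,0,0,0,0,0,0,0,0,0,0,0,0,0,0,0,0,0,0,0,0,0,0,0,0,0,0,0,0,0,0,0,0,0,0,0,0,0,0,0,0,0,0,0,0,0,0,0,0])

```text
clock: 25.95
position: [0.4253, 0.0141, 0.1329]
ee_rot: [3.14, 0.0, 1.819]
ft_force: [-1.1, -0.5, 7.3]
grip_width: 0.039
grip_force: 60.5
```

Emit:
drive_tool(rows=[0,0,-0.5,0,0,0,0,0,0,-0.9,0,0,0,0,0,0,-0.9,0,0,0,0,0,0,-0.9,0,0,0,0,0,0,-0.6,0,0,0,0,0,0,0,0,0,0,0])

```text
clock: 26.45
position: [0.4259, 0.0143, 0.2103]
ee_rot: [3.137, 0.0, 1.819]
ft_force: [1.2, 0.7, -1.9]
grip_width: 0.0387
grip_force: 61.4
```

```bash
python3 - <<'E'
from h import *
go(z=.141);path(.6081,-.067,-2.55,12)
E
```

```text
pos [0.4259 0.0143 0.2103] tooly 14.24 q7 0.37 F [ 1.2  0.7 -1.9] w 0.0387 t 26.45
sum shift [ 0.   -0.01  3.47] rz(tool) 0.0
path per row tx,ty [-0.424  0.718] rz 0.35 n 12
```

Emit:
drive_tool(rows=[-0.42,0.72,0,0,0,0.35,0,-0.42,0.72,0,0,0,0.35,0,-0.42,0.72,0,0,0,0.35,0,-0.42,0.72,0,0,0,0.35,0,-0.42,0.72,0,0,0,0.35,0,-0.42,0.72,0,0,0,0.35,0])

```text
clock: 26.95
position: [0.5197, -0.0193, 0.2073]
ee_rot: [-3.141, -0.0, 1.672]
ft_force: [0.1, 0.3, -1.3]
grip_width: 0.039
grip_force: 61.3
```

Emit:
drive_tool(rows=[-0.42,0.72,0,0,0,0.35,0,-0.42,0.72,0,0,0,0.35,0,-0.42,0.72,0,0,0,0.35,0,-0.42,0.72,0,0,0,0.35,0,-0.42,0.72,0,0,0,0.35,0,-0.42,0.72,0,0,0,0.35,0])

```text
clock: 27.45
position: [0.6079, -0.0661, 0.207]
ee_rot: [-3.14, -0.0, 1.525]
ft_force: [1.0, -0.0, -2.2]
grip_width: 0.0385
grip_force: 61.2
```

Emit:
drive_tool(rows=[0,0,0,0,0,0,0,0,0,0,0,0,0,0])

```text
clock: 27.62
position: [0.6074, -0.0664, 0.2069]
ee_rot: [-3.14, 0.0, 1.526]
ft_force: [-0.1, -0.4, -2.8]
grip_width: 0.0386
grip_force: 61.3
```

```bash
python3 - <<'E'
from h import *
go(.6081,-.067,.1435,-2.55)
E
```

```text
pos [ 0.6074 -0.0664  0.2069] tooly -2.59 q7 0.3 F [-0.1 -0.4 -2.8] w 0.0386 t 27.62
sum shift [-0.03  0.04  3.17] rz(tool) -0.01
```

Emit:
drive_tool(rows=[0,0.03,0.5,0,0,0,0,0,0,0.5,0,0,0,0,0,0,0.5,0,0,0,0,0,0,0.5,0,0,0,0,0,0,0.3,0,0,0,0])

```text
clock: 28.03
position: [0.6072, -0.0656, 0.1601]
ee_rot: [-3.139, -0.0, 1.527]
ft_force: [-0.6, -0.5, -1.6]
grip_width: 0.0385
grip_force: 61.4
```

Emit:
drive_tool(rows=[0,0,0.3,0,0,0,0,0,0,0.3,0,0,0,0,0,0,0.25,0,0,0,0,0,0,0,0,0,0,0])

```text
clock: 28.37
position: [0.6078, -0.0659, 0.1441]
ee_rot: [-3.14, -0.0, 1.526]
ft_force: [-0.1, 0.6, -2.6]
grip_width: 0.0387
grip_force: 61.4
```

Emit:
drive_tool(rows=[0,0,0.04,0,0,0,0,0,0,0,0,0,0,1,0,0,0,0,0,0,1,0,0,0,0,0,0,1,0,0,0,0,0,0,1,0,0,-0.9,0,0,0,1,0,0,-0.9,0,0,0,1,0,0,-0.9,0,0,0,1])

```text
clock: 29.03
position: [0.608, -0.0661, 0.199]
ee_rot: [-3.141, 0.0, 1.526]
ft_force: [0.3, -0.1, 0.0]
grip_width: 0.0858
grip_force: 0.0
```

Emit:
drive_tool(rows=[0,0,-0.9,0,0,0,1,0,0,-0.3,0,0,0,1,0,0,0,0,0,0,1])

```text
clock: 29.28
position: [0.6089, -0.0662, 0.2239]
ee_rot: [3.138, -0.0, 1.526]
ft_force: [0.6, 1.0, -0.4]
grip_width: 0.0853
grip_force: 0.0
```

```bash
python3 - <<'E'
from h import *
for m in modules(*shot("top")): print(m)
print("wrist")
for m in modules(*shot("wrist")): print(m)
go(z=.13);path(.4245,.157,10,14)
E
```

```text
(array([ 592.7, -692.6], dtype=float32), np.float32(6.1), 38.6, array([101.,  31.]))
(array([421., 157.], dtype=float32), np.float32(-170.2), 80.1, array([101.,  45.]))
wrist
pos [ 0.6079 -0.0658  0.2218] tooly -2.55 q7 0.29 F [-0.1  0.4 -0.4] w 0.0853 t 29.38
sum shift [-0.    0.    4.59] rz(tool) 0.0
path per row tx,ty [ 0.834 -0.61 ] rz -0.224 n 14
```

Emit:
drive_tool(rows=[0.83,-0.61,0,0,0,-0.22,1,0.83,-0.61,0,0,0,-0.22,1,0.83,-0.61,0,0,0,-0.22,1,0.83,-0.61,0,0,0,-0.22,1,0.83,-0.61,0,0,0,-0.22,1,0.83,-0.61,0,0,0,-0.22,1,0.83,-0.61,0,0,0,-0.22,1])

```text
clock: 29.97
position: [0.5214, 0.0508, 0.221]
ee_rot: [-3.14, 0.0, 1.634]
ft_force: [0.2, -0.4, 0.4]
grip_width: 0.0851
grip_force: 0.0
```

Emit:
drive_tool(rows=[0.83,-0.61,0,0,0,-0.22,1,0.83,-0.61,0,0,0,-0.22,1,0.83,-0.61,0,0,0,-0.22,1,0.83,-0.61,0,0,0,-0.22,1,0.83,-0.61,0,0,0,-0.22,1,0.83,-0.61,0,0,0,-0.22,1,0.83,-0.61,0,0,0,-0.22,1])

```text
clock: 30.55
position: [0.4238, 0.1567, 0.2212]
ee_rot: [-3.14, 0.001, 1.742]
ft_force: [0.1, 0.2, 0.4]
grip_width: 0.0852
grip_force: 0.0
```

Emit:
drive_tool(rows=[0,0,0,0,0,0,1,0,0,0,0,0,0,1])

```text
clock: 30.72
position: [0.4241, 0.1568, 0.2215]
ee_rot: [-3.14, 0.0, 1.743]
ft_force: [-0.3, 0.2, -1.1]
grip_width: 0.0859
grip_force: 0.0
```

```bash
python3 - <<'E'
from h import *
for m in modules(*shot("wrist","wrist8")): print(m)
go(.4247,.156,.13,10)
for m in modules(*shot("top")): print(m)
E
```

```text
(array([549.8, 301.2], dtype=float32), np.float32(-2.8), 30.7, array([89., 58.]))
(array([423.4, 162.9], dtype=float32), np.float32(-171.0), 76.7, array([102.,  50.]))
pos [0.4249 0.1561 0.2217] tooly 9.8 q7 -0.0 F [ 0.9 -0.2 -0. ] w 0.0856 t 30.77
sum shift [-0.   -0.01  4.58] rz(tool) -0.05
(array([ 592.5, -692.7], dtype=float32), np.float32(6.6), 38.4, array([101.,  31.]))
```

View pics/wrist8.png

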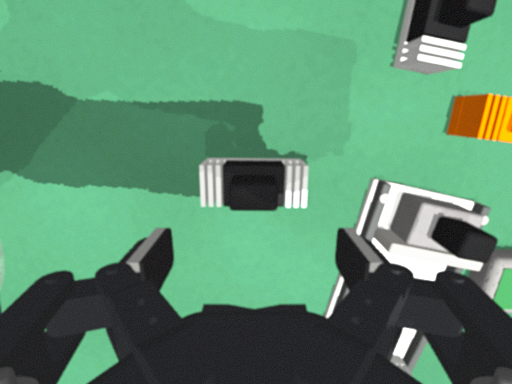

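The module sits in the same relative place as the earlier two, with its grip at about (253,195). The brighter exposure threw off the threshold. I'll grasp.

Emit:
drive_tool(rows=[0,0,0.75,0,0,-0.05,1,0,0,0.75,0,0,0,1,0,0,0.75,0,0,0,1,0,0,0.75,0,0,0,1,0,0,0.75,0,0,0,1,0,0,0.75,0,0,0,1,0,0,0,0,0,0,1])

```text
clock: 31.4
position: [0.4249, 0.1549, 0.1301]
ee_rot: [-3.138, 0.002, 1.743]
ft_force: [-0.7, 0.1, 0.2]
grip_width: 0.0851
grip_force: 0.0
```

Emit:
drive_tool(rows=[0,0,0,0,0,0,0,0,0,0,0,0,0,0,0,0,0,0,0,0,0,0,0,0,0,0,0,0,0,0,0,0,0,0,0,0,0,0,0,0,0,0,0,0,0,0,0,0,0])

```text
clock: 31.98
position: [0.4253, 0.1562, 0.1332]
ee_rot: [3.14, -0.0, 1.745]
ft_force: [-1.9, -1.5, 7.9]
grip_width: 0.0388
grip_force: 60.4
```

Emit:
drive_tool(rows=[0,0,-0.5,0,0,0,0,0,0,-0.9,0,0,0,0,0,0,-0.9,0,0,0,0,0,0,-0.9,0,0,0,0,0,0,-0.6,0,0,0,0,0,0,0,0,0,0,0])

```text
clock: 32.48
position: [0.426, 0.1565, 0.2106]
ee_rot: [3.138, -0.001, 1.745]
ft_force: [0.2, 0.9, -2.0]
grip_width: 0.0387
grip_force: 61.6
```

```bash
python3 - <<'E'
from h import *
go(z=.1435);path(.6101,-.021,-2.55,14)
E
```

```text
pos [0.426  0.1565 0.2106] tooly 9.97 q7 0.02 F [ 0.2  0.9 -2. ] w 0.0387 t 32.48
sum shift [-0.   -0.01  3.36] rz(tool) 0.0
path per row tx,ty [-0.681  0.611] rz 0.224 n 14
```

Emit:
drive_tool(rows=[-0.68,0.61,0,0,0,0.22,0,-0.68,0.61,0,0,0,0.22,0,-0.68,0.61,0,0,0,0.22,0,-0.68,0.61,0,0,0,0.22,0,-0.68,0.61,0,0,0,0.22,0,-0.68,0.61,0,0,0,0.22,0,-0.68,0.61,0,0,0,0.22,0])

```text
clock: 33.07
position: [0.5222, 0.0721, 0.2075]
ee_rot: [-3.141, -0.0, 1.637]
ft_force: [0.9, -0.2, -3.2]
grip_width: 0.0387
grip_force: 61.4
```

Emit:
drive_tool(rows=[-0.68,0.61,0,0,0,0.22,0,-0.68,0.61,0,0,0,0.22,0,-0.68,0.61,0,0,0,0.22,0,-0.68,0.61,0,0,0,0.22,0,-0.68,0.61,0,0,0,0.22,0,-0.68,0.61,0,0,0,0.22,0,-0.68,0.61,0,0,0,0.22,0])

```text
clock: 33.65
position: [0.6094, -0.0212, 0.2073]
ee_rot: [-3.14, -0.0, 1.529]
ft_force: [0.1, -0.5, -2.5]
grip_width: 0.0388
grip_force: 61.4
```

Emit:
drive_tool(rows=[0,0,0,0,0,0,0,0,0,0,0,0,0,0])

```text
clock: 33.82
position: [0.6091, -0.0216, 0.2073]
ee_rot: [-3.141, 0.0, 1.528]
ft_force: [-0.3, 1.2, -3.3]
grip_width: 0.0389
grip_force: 61.5
```

```bash
python3 - <<'E'
from h import *
go(.6101,-.021,.1435,-2.55)
E
```

```text
pos [ 0.6091 -0.0216  0.2073] tooly -2.44 q7 0.23 F [-0.3  1.2 -3.3] w 0.0389 t 33.82
sum shift [0.04 0.05 3.19] rz(tool) 0.03
```

Emit:
drive_tool(rows=[0.04,0.05,0.5,0,0,0.03,0,0,0,0.5,0,0,0,0,0,0,0.5,0,0,0,0,0,0,0.5,0,0,0,0,0,0,0.3,0,0,0,0])

```text
clock: 34.23
position: [0.6093, -0.0194, 0.1603]
ee_rot: [-3.139, -0.0, 1.528]
ft_force: [0.4, 0.6, -2.6]
grip_width: 0.0387
grip_force: 61.5
```

Emit:
drive_tool(rows=[0,0,0.3,0,0,0,0,0,0,0.3,0,0,0,0,0,0,0.25,0,0,0,0,0,0,0,0,0,0,0])

```text
clock: 34.57
position: [0.6098, -0.0199, 0.1443]
ee_rot: [-3.14, 0.0, 1.527]
ft_force: [-0.3, -0.2, -2.1]
grip_width: 0.0389
grip_force: 61.5
```

Emit:
drive_tool(rows=[0,0,0.04,0,0,0,0,0,0,0,0,0,0,1,0,0,0,0,0,0,1,0,0,0,0,0,0,1,0,0,0,0,0,0,1,0,0,-0.9,0,0,0,1,0,0,-0.9,0,0,0,1,0,0,-0.9,0,0,0,1])

```text
clock: 35.23
position: [0.6101, -0.0201, 0.1992]
ee_rot: [-3.141, 0.0, 1.527]
ft_force: [0.0, 0.3, 1.0]
grip_width: 0.0854
grip_force: 0.0
```

Emit:
drive_tool(rows=[0,0,-0.9,0,0,0,1,0,0,-0.9,0,0,0,1,0,0,0,0,0,0,1])

```text
clock: 35.48
position: [0.6116, -0.0205, 0.2382]
ee_rot: [3.136, -0.0, 1.527]
ft_force: [0.6, -0.4, 0.7]
grip_width: 0.085
grip_force: 0.0
```

```bash
python3 - <<'E'
from h import *
im,c=shot("top")
hsv=cv2.cvtColor(im,cv2.COLOR_RGB2HSV)
m=(hsv[...,2]>150)&(hsv[...,1]<70); m[:190]=0;m[222:]=0;m[:,:80]=0;m[:,150:]=0
n,l,st,ce=cv2.connectedComponentsWithStats(m.astype(np.uint8));print(st[1:].tolist(),ce[1:].round(1).tolist())
w=ray(np.argwhere(m)[:,::-1],.045,c)[:,:2]*1000
_,l,k=cv2.kmeans(w.astype(np.float32),2,None,(3,50,.1),5,cv2.KMEANS_PP_CENTERS);d=k[1]-k[0]
print(k.mean(0),np.hypot(*d),np.degrees(np.arctan2(d[1],d[0])))
v=(hsv[...,2]<50)&(hsv[...,1]<140);v[:190]=0;v[222:]=0;v[:,:85]=0;v[:,140:]=0
print("black",np.argwhere(v)[:,::-1].mean(0),ray([np.argwhere(v)[:,::-1].mean(0)],.065,c))
a=cv2.resize(im[120:280,60:320],None,fx=3,fy=3,interpolation=cv2.INTER_CUBIC);cv2.imwrite("pics/crop2.png",a[:,:,::-1])
go()
E
```

```text
[[93, 190, 9, 22, 100], [125, 195, 9, 16, 124]] [[96.9, 202.2], [128.7, 202.9]]
[558.7699  344.14868] 81.36057 -91.82829
black [113.00285714 203.37428571] [[0.55552899 0.33821212 0.065     ]]
pos [ 0.6111 -0.0202  0.2366] tooly -2.49 q7 0.21 F [ 0.6 -1.   0.2] w 0.0855 t 35.53
sum shift [0. 0. 0.] rz(tool) 0.0
```

View pics/crop2.png

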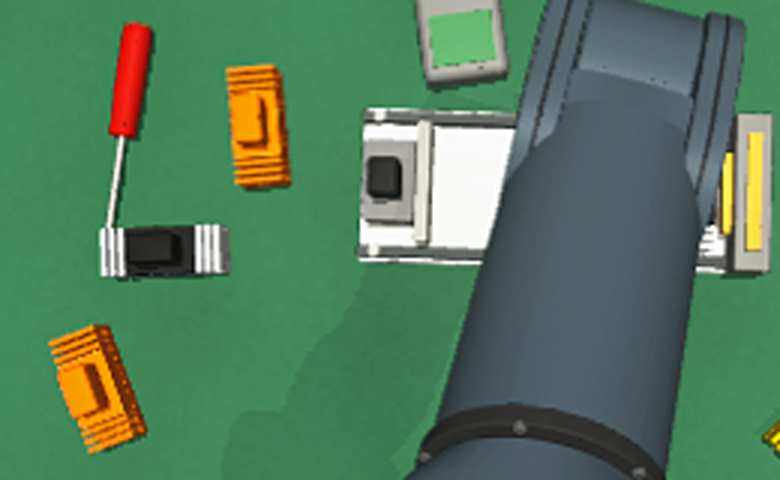

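The last module stands along world y at about px (113,204), with the screwdriver tip beside its left fins. The clamp is fully back and the modules are standing in the channel under the arm. I'll go to the last module with the tool turned a quarter.

```bash
python3 - <<'E'
from h import *
go(.5595,.343,.13,91.5);path(.5595,.343,91.5,24)
E
```

```text
pos [ 0.6111 -0.0202  0.2366] tooly -2.49 q7 0.21 F [ 0.6 -1.   0.2] w 0.0855 t 35.53
sum shift [18.03 -3.39  5.32] rz(tool) 21.5
path per row tx,ty [ 0.52  -0.661] rz 0.896 n 24
```

Emit:
drive_tool(rows=[0.71,0.48,0,0,0,-0.98,1,0.71,0.48,0,0,0,-0.98,1,0.71,0.48,0,0,0,-0.98,1,0.71,0.48,0,0,0,-0.98,1,0.71,0.48,0,0,0,-0.98,1,0.71,0.48,0,0,0,-0.98,1,0.71,0.48,0,0,0,-0.98,1,0.71,0.48,0,0,0,-0.98,1])

```text
clock: 36.2
position: [0.6627, 0.1056, 0.2334]
ee_rot: [-3.141, -0.0, 2.078]
ft_force: [0.2, -1.5, -0.2]
grip_width: 0.0855
grip_force: 0.0
```

Emit:
drive_tool(rows=[0.71,0.48,0,0,0,-0.98,1,0.71,0.48,0,0,0,-0.98,1,0.71,0.48,0,0,0,-0.98,1,0.71,0.48,0,0,0,-0.98,1,0.71,0.48,0,0,0,-0.98,1,0.71,0.48,0,0,0,-0.98,1,0.71,0.48,0,0,0,-0.98,1,0.71,0.48,0,0,0,-0.98,1])

```text
clock: 36.87
position: [0.6421, 0.2396, 0.2334]
ee_rot: [-3.141, -0.001, 2.626]
ft_force: [-0.2, -1.0, -0.4]
grip_width: 0.0855
grip_force: 0.0
```

Emit:
drive_tool(rows=[0.71,0.48,0,0,0,-0.98,1,0.71,0.48,0,0,0,-0.98,1,0.71,0.48,0,0,0,-0.98,1,0.71,0.48,0,0,0,-0.98,1,0.71,0.48,0,0,0,-0.98,1,0.71,0.48,0,0,0,-0.98,1,0.71,0.48,0,0,0,-0.98,1,0.71,0.48,0,0,0,-0.98,1])

```text
clock: 37.53
position: [0.5548, 0.3433, 0.2335]
ee_rot: [-3.141, -0.001, -3.11]
ft_force: [0.5, -0.9, -0.7]
grip_width: 0.0855
grip_force: 0.0
```

Emit:
drive_tool(rows=[0,0,0.6,0,0,0,1,0,0,0,0,0,0,1,0,0,0,0,0,0,1])

```text
clock: 37.78
position: [0.5555, 0.3422, 0.2215]
ee_rot: [-3.14, -0.002, -3.114]
ft_force: [-0.3, -0.3, 0.1]
grip_width: 0.0856
grip_force: 0.0
```

```bash
python3 - <<'E'
from h import *
for m in modules(*shot("wrist","wrist9")): print(m)
go(.5595,.343,.13,91.5)
im,c=shot("wrist")
# where black grip/module sits in the picture relative to earlier grasps
hsv=cv2.cvtColor(im,cv2.COLOR_RGB2HSV);w=(hsv[...,2]>150)&(hsv[...,1]<70);w[:120]=0;w[225:]=0;w[:,:170]=0;w[:,340:]=0
print(cv2.connectedComponentsWithStats(w.astype(np.uint8))[2].tolist())
E
```

```text
pos [0.556 0.342 0.222] tooly 91.53 q7 0.97 F [-0.1  0.1 -0.5] w 0.0849 t 37.83
sum shift [-0.18  0.05  4.6 ] rz(tool) 0.01
[[0, 0, 512, 384, 194502], [201, 163, 27, 50, 1065], [258, 163, 1, 1, 1], [261, 163, 2, 1, 2], [283, 163, 4, 4, 12], [286, 163, 26, 62, 1026]]
```

View pics/wrist9.png

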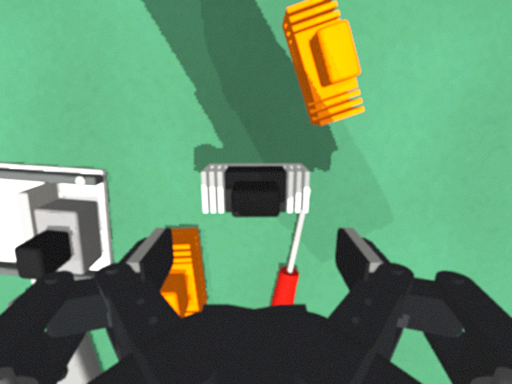

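The module is centred left to right (fins 201–311), with its grip about 3 mm nearer the tool, which matches the planned shift of −0.18. The orange one is clear of the fingers, and the screwdriver tip lies low beside the fins.

Emit:
drive_tool(rows=[-0.17,0.03,0.75,0,0,0,1,0,0,0.75,0,0,0,1,0,0,0.75,0,0,0,1,0,0,0.75,0,0,0,1,0,0,0.75,0,0,0,1,0,0,0.75,0,0,0,1,0,0,0,0,0,0,1])

```text
clock: 38.47
position: [0.5586, 0.3421, 0.1299]
ee_rot: [-3.139, -0.003, -3.115]
ft_force: [-1.0, -1.3, -0.3]
grip_width: 0.0853
grip_force: 0.0
```

Emit:
drive_tool(rows=[0,0,0,0,0,0,0,0,0,0,0,0,0,0,0,0,0,0,0,0,0,0,0,0,0,0,0,0,0,0,0,0,0,0,0,0,0,0,0,0,0,0,0,0,0,0,0,0,0])

```text
clock: 39.05
position: [0.5597, 0.3435, 0.1338]
ee_rot: [3.141, 0.002, -3.114]
ft_force: [-0.7, -1.5, 5.4]
grip_width: 0.039
grip_force: 60.9
```

Emit:
drive_tool(rows=[0,0,-0.5,0,0,0,0,0,0,-0.9,0,0,0,0,0,0,-0.9,0,0,0,0,0,0,-0.9,0,0,0,0,0,0,-0.9,0,0,0,0,0,0,-0.9,0,0,0,0,0,0,0,0,0,0,0])

```text
clock: 39.63
position: [0.5604, 0.3442, 0.237]
ee_rot: [3.138, 0.005, -3.114]
ft_force: [1.7, 0.7, -1.2]
grip_width: 0.0389
grip_force: 60.9
```

```bash
python3 - <<'E'
from h import *
go(z=.1435);path(.6123,.026,-2.55,24)
E
```

```text
pos [0.5604 0.3442 0.237 ] tooly 91.59 q7 0.98 F [ 1.7  0.7 -1.2] w 0.0389 t 39.63
sum shift [ 0.02 -0.02  4.68] rz(tool) 0.0
path per row tx,ty [ 0.407 -0.616] rz -0.894 n 24
```

Emit:
drive_tool(rows=[-0.6,-0.46,-0.1,0,0,0.98,0,-0.6,-0.46,-0.1,0,0,0.98,0,-0.6,-0.46,-0.1,0,0,0.98,0,-0.6,-0.46,-0.1,0,0,0.98,0,-0.6,-0.46,-0.1,0,0,0.98,0,-0.6,-0.46,-0.1,0,0,0.98,0,-0.6,-0.46,-0.1,0,0,0.98,0,-0.6,-0.46,-0.1,0,0,0.98,0])

```text
clock: 40.3
position: [0.6367, 0.2518, 0.248]
ee_rot: [-3.141, -0.001, 2.619]
ft_force: [0.9, 0.1, -1.9]
grip_width: 0.0388
grip_force: 60.9
```

Emit:
drive_tool(rows=[-0.6,-0.46,0,0,0,0.98,0,-0.6,-0.46,0,0,0,0.98,0,-0.6,-0.46,0,0,0,0.98,0,-0.6,-0.46,0,0,0,0.98,0,-0.6,-0.46,0,0,0,0.98,0,-0.6,-0.46,0,0,0,0.98,0,-0.6,-0.46,0,0,0,0.98,0,-0.6,-0.46,0,0,0,0.98,0])

```text
clock: 40.97
position: [0.6551, 0.1337, 0.248]
ee_rot: [-3.141, -0.0, 2.071]
ft_force: [-0.2, -0.4, -2.0]
grip_width: 0.0385
grip_force: 60.9
```

Emit:
drive_tool(rows=[-0.6,-0.46,0,0,0,0.98,0,-0.6,-0.46,0,0,0,0.98,0,-0.6,-0.46,0,0,0,0.98,0,-0.6,-0.46,0,0,0,0.98,0,-0.6,-0.46,0,0,0,0.98,0,-0.6,-0.46,0,0,0,0.98,0,-0.6,-0.46,0,0,0,0.98,0,-0.6,-0.46,0,0,0,0.98,0])

```text
clock: 41.63
position: [0.6093, 0.0232, 0.2481]
ee_rot: [-3.141, 0.0, 1.524]
ft_force: [-0.5, 0.8, -2.3]
grip_width: 0.0388
grip_force: 60.9
```

Emit:
drive_tool(rows=[0,0,0,0,0,0,0,0,0,0,0,0,0,0])

```text
clock: 41.8
position: [0.6095, 0.0234, 0.2484]
ee_rot: [-3.141, 0.0, 1.527]
ft_force: [0.7, 0.9, -3.0]
grip_width: 0.0386
grip_force: 60.8
```

```bash
python3 - <<'E'
from h import *
go(.6123,.026,.1445,-2.55)
E
```

```text
pos [0.6095 0.0234 0.2484] tooly -2.51 q7 0.13 F [ 0.7  0.9 -3. ] w 0.0386 t 41.8
sum shift [0.14 0.14 5.2 ] rz(tool) 0.01
```

Emit:
drive_tool(rows=[0.12,0.13,0.8,0,0,0,0,0,0,0.8,0,0,0,0,0,0,0.8,0,0,0,0,0,0,0.7,0,0,0,0,0,0,0.5,0,0,0,0,0,0,0.5,0,0,0,0,0,0,0.3,0,0,0,0])

```text
clock: 42.38
position: [0.6127, 0.0268, 0.1593]
ee_rot: [-3.141, -0.0, 1.529]
ft_force: [-0.3, 0.4, -2.3]
grip_width: 0.039
grip_force: 60.9
```

Emit:
drive_tool(rows=[0,0,0.3,0,0,0,0,0,0,0.3,0,0,0,0,0,0,0.2,0,0,0,0,0,0,0,0,0,0,0])

```text
clock: 42.72
position: [0.6128, 0.0262, 0.1443]
ee_rot: [3.141, -0.0, 1.528]
ft_force: [0.3, 0.4, -1.8]
grip_width: 0.0384
grip_force: 60.8
```

Emit:
drive_tool(rows=[0,0,0.03,0,0,0,0,0,0,0,0,0,0,1,0,0,0,0,0,0,1,0,0,0,0,0,0,1,0,0,0,0,0,0,1,0,0,-0.9,0,0,0,1,0,0,-0.9,0,0,0,1,0,0,-0.9,0,0,0,1])

```text
clock: 43.38
position: [0.6125, 0.0261, 0.1985]
ee_rot: [-3.141, 0.0, 1.527]
ft_force: [0.5, -0.7, 0.3]
grip_width: 0.0857
grip_force: 0.0
```

Emit:
drive_tool(rows=[0,0,-0.9,0,0,0,1,0,0,-0.5,0,0,0,1,0,0,0,0,0,0,1])

```text
clock: 43.63
position: [0.6137, 0.026, 0.2281]
ee_rot: [3.138, -0.001, 1.527]
ft_force: [-0.4, -0.3, -0.2]
grip_width: 0.0856
grip_force: 0.0
```

```bash
python3 - <<'E'
from h import *
go(.6178,.1505,.1395,-2.55)
E
```

```text
pos [0.6137 0.026  0.2281] tooly -2.48 q7 0.14 F [-0.4 -0.3 -0.2] w 0.0856 t 43.63
sum shift [ 6.23 -0.08  4.43] rz(tool) 0.02
```

Emit:
drive_tool(rows=[0.78,0,0,0,0,0,1,0.78,0,0,0,0,0,1,0.78,0,0,0,0,0,1,0.78,0,0,0,0,0,1,0.78,0,0,0,0,0,1,0.78,0,0,0,0,0,1,0.78,0,0,0,0,0,1,0.78,0,0,0,0,0,1])

```text
clock: 44.3
position: [0.6181, 0.1527, 0.2258]
ee_rot: [-3.141, 0.0, 1.528]
ft_force: [0.0, -0.4, -0.6]
grip_width: 0.0851
grip_force: 0.0
```

Emit:
drive_tool(rows=[0,0,0.75,0,0,0,1,0,0,0.75,0,0,0,1,0,0,0.75,0,0,0,1,0,0,0.75,0,0,0,1,0,0,0.75,0,0,0,1,0,0,0.5,0,0,0,1,0,0,0,0,0,0,1])

```text
clock: 44.88
position: [0.6171, 0.1514, 0.1388]
ee_rot: [-3.138, 0.001, 1.528]
ft_force: [-0.6, 0.6, -0.9]
grip_width: 0.0854
grip_force: 0.0
```

Emit:
drive_tool(rows=[0,0,0,0,0,0,0,0,0,0,0,0,0,0,0,0,0,0,0,0,0,0,0,0,0,0,0,0,0,0,0,0,0,0,0,0,0,0,0,0,0,0,0,0,0,0,0,0,0])

```text
clock: 45.47
position: [0.6176, 0.1509, 0.1419]
ee_rot: [-3.141, -0.001, 1.527]
ft_force: [-4.5, -0.3, 7.1]
grip_width: 0.0306
grip_force: 60.4
```

```bash
python3 - <<'E'
from h import *
go()
shot("scene","scene2")
im=cv2.imread("pics/scene2.png")[140:280,180:340];cv2.imwrite("pics/scene2c.png",cv2.resize(im,None,fx=4,fy=4,interpolation=cv2.INTER_CUBIC))
E
```

```text
pos [0.6176 0.1509 0.1419] tooly -2.48 q7 -0.0 F [-4.5 -0.3  7.1] w 0.0306 t 45.47
sum shift [0. 0. 0.] rz(tool) 0.0
```

View pics/scene2c.png

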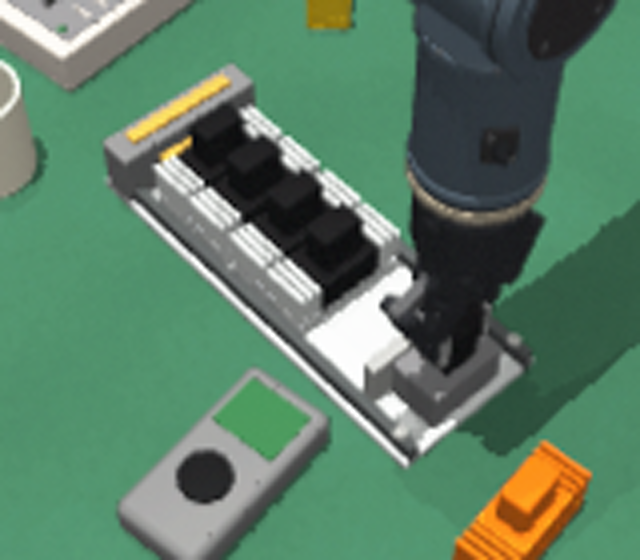

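The scene crop shows all four modules standing crosswise in the channel, with the gripper on the clamp grip. I'll push the clamp up, watching the force.

Emit:
drive_tool(rows=[-0.3,-0.05,-0.05,0,0,0,0,-0.5,0,0,0,0,0,0,-0.5,0,0,0,0,0,0,-0.5,0,0,0,0,0,0,-0.5,0,0,0,0,0,0,-0.4,0,0,0,0,0,0,-0.3,0,0,0,0,0,0])

```text
clock: 46.1
position: [0.6149, 0.0916, 0.142]
ee_rot: [3.141, -0.002, 1.528]
ft_force: [3.5, 5.6, -4.6]
grip_width: 0.0308
grip_force: 62.5
```

Emit:
drive_tool(rows=[-0.2,0,0,0,0,0,0,-0.2,0,0,0,0,0,0,-0.2,0,0,0,0,0,0,-0.2,0,0,0,0,0,0])

```text
clock: 46.43
position: [0.6142, 0.0768, 0.142]
ee_rot: [3.141, -0.002, 1.529]
ft_force: [2.5, 7.8, -3.8]
grip_width: 0.0307
grip_force: 62.7
```

Emit:
drive_tool(rows=[-0.2,0,0,0,0,0,0,-0.2,0,0,0,0,0,0,-0.2,0,0,0,0,0,0,-0.2,0,0,0,0,0,0])

```text
clock: 46.77
position: [0.6136, 0.0618, 0.142]
ee_rot: [3.141, -0.004, 1.53]
ft_force: [2.1, 10.1, -4.1]
grip_width: 0.0312
grip_force: 62.7
```

Emit:
drive_tool(rows=[-0.1,0,0,0,0,0,0,-0.1,0,0,0,0,0,0,-0.1,0,0,0,0,0,0])

```text
clock: 47.02
position: [0.6134, 0.0563, 0.142]
ee_rot: [3.141, -0.004, 1.53]
ft_force: [2.8, 10.6, -5.0]
grip_width: 0.031
grip_force: 62.7
```

Emit:
drive_tool(rows=[-0.1,0,0,0,0,0,0,-0.1,0,0,0,0,0,0])

```text
clock: 47.18
position: [0.6132, 0.0527, 0.142]
ee_rot: [3.141, -0.004, 1.53]
ft_force: [2.8, 12.1, -3.6]
grip_width: 0.0307
grip_force: 62.7
```

Emit:
drive_tool(rows=[-0.1,0,0,0,0,0,0,-0.1,0,0,0,0,0,0])

```text
clock: 47.35
position: [0.6131, 0.0504, 0.142]
ee_rot: [3.141, -0.007, 1.531]
ft_force: [2.3, 23.4, -3.4]
grip_width: 0.0307
grip_force: 62.9
```

Emit:
drive_tool(rows=[-0.1,0,0,0,0,0,0,0,0,0,0,0,0,0])

```text
clock: 47.52
position: [0.6131, 0.0503, 0.142]
ee_rot: [3.141, -0.009, 1.532]
ft_force: [2.9, 23.5, -3.6]
grip_width: 0.0307
grip_force: 62.8
```

Emit:
drive_tool(rows=[-0.08,0,0,0,0,0,0,0,0,0,0,0,0,0])

```text
clock: 47.68
position: [0.6131, 0.0502, 0.1421]
ee_rot: [3.141, -0.01, 1.533]
ft_force: [3.0, 26.5, -2.9]
grip_width: 0.0307
grip_force: 62.9
```

Emit:
drive_tool(rows=[0.15,0,0,0,0,0,0,0,0,0,0,0,0,0])

```text
clock: 47.85
position: [0.6131, 0.0505, 0.142]
ee_rot: [3.141, -0.007, 1.532]
ft_force: [2.1, 18.0, -3.6]
grip_width: 0.0308
grip_force: 63.0
```

Emit:
drive_tool(rows=[0.02,0,0,0,0,0,1,0,0,0,0,0,0,1,0,0,0,0,0,0,1,0,0,0,0,0,0,1,0,0,-0.9,0,0,0,1,0,0,-0.9,0,0,0,1,0,0,-0.9,0,0,0,1,0,0,-0.9,0,0,0,1])

```text
clock: 48.52
position: [0.6124, 0.044, 0.2148]
ee_rot: [-3.141, 0.001, 1.526]
ft_force: [0.9, 0.3, 0.3]
grip_width: 0.0854
grip_force: 0.0
```

Emit:
drive_tool(rows=[0,0,-0.5,0,0,0,1,0,0,0,0,0,0,1])

```text
clock: 48.68
position: [0.6134, 0.0442, 0.2261]
ee_rot: [3.138, -0.0, 1.527]
ft_force: [1.1, 0.1, 0.4]
grip_width: 0.0855
grip_force: 0.0
```

```bash
python3 - <<'E'
from h import *
go(.4817,-.3605,.133,5.2);path(.4817,-.3605,5.2,22)
E
```

```text
pos [0.6134 0.0442 0.2261] tooly -2.53 q7 0.11 F [1.1 0.1 0.4] w 0.0855 t 48.68
sum shift [-20.5   -5.71   4.63] rz(tool) -1.93
path per row tx,ty [-0.914 -0.318] rz -0.088 n 22
```

Emit:
drive_tool(rows=[-0.91,-0.32,0,0,0,-0.09,1,-0.91,-0.32,0,0,0,-0.09,1,-0.91,-0.32,0,0,0,-0.09,1,-0.91,-0.32,0,0,0,-0.09,1,-0.91,-0.32,0,0,0,-0.09,1,-0.91,-0.32,0,0,0,-0.09,1,-0.91,-0.32,0,0,0,-0.09,1,-0.91,-0.32,0,0,0,-0.09,1])

```text
clock: 49.35
position: [0.5573, -0.1006, 0.2228]
ee_rot: [-3.14, -0.0, 1.578]
ft_force: [0.9, -0.3, 0.7]
grip_width: 0.0852
grip_force: 0.0
```

Emit:
drive_tool(rows=[-0.91,-0.32,0,0,0,-0.09,1,-0.91,-0.32,0,0,0,-0.09,1,-0.91,-0.32,0,0,0,-0.09,1,-0.91,-0.32,0,0,0,-0.09,1,-0.91,-0.32,0,0,0,-0.09,1,-0.91,-0.32,0,0,0,-0.09,1,-0.91,-0.32,0,0,0,-0.09,1])

```text
clock: 49.93
position: [0.5159, -0.229, 0.2228]
ee_rot: [-3.14, -0.0, 1.622]
ft_force: [0.2, 0.3, -0.6]
grip_width: 0.0851
grip_force: 0.0
```

Emit:
drive_tool(rows=[-0.91,-0.32,0,0,0,-0.09,1,-0.91,-0.32,0,0,0,-0.09,1,-0.91,-0.32,0,0,0,-0.09,1,-0.91,-0.32,0,0,0,-0.09,1,-0.91,-0.32,0,0,0,-0.09,1,-0.91,-0.32,0,0,0,-0.09,1,-0.91,-0.32,0,0,0,-0.09,1,0,0,0,0,0,0,1])

```text
clock: 50.6
position: [0.4784, -0.3626, 0.223]
ee_rot: [-3.14, 0.002, 1.661]
ft_force: [-0.0, -0.5, -0.1]
grip_width: 0.0851
grip_force: 0.0
```

```bash
python3 - <<'E'
from h import *
go(.4817,-.3605,.132,5.2)
im,c=shot("top"); print("in fixture / elsewhere:")
for m in modules(im,c): print(m)
cv2.imwrite("pics/top9.png",im[:,:,::-1])
hsv=cv2.cvtColor(im,cv2.COLOR_RGB2HSV)
# dark grips along the fixture axis (z=.091), plus clamp grip
ys=np.arange(-.16,.16,.002); P=np.c_[.6110+.0445*ys-.004,ys,np.full_like(ys,.091)]
q=P@c["R"].T+c["t"];n=q[:,:2]/q[:,2:];n*=(1+c["k1"]*(n**2).sum(1))[:,None];uv=(n*c["mtx"][0,0]+c["mtx"][:2,2]).astype(np.float32)
print("".join("#" if v<45 else "+" if v<110 else "." for v in cv2.remap(hsv[...,2],uv[:,0],uv[:,1],1).ravel()))
y=hsv[...,0]; b=cv2.inRange(hsv,(18,120,120),(32,255,255));b[:150]=0;b[215:]=0;b[:,:280]=0;b[:,330:]=0
print(cv2.connectedComponentsWithStats(b)[2][1:].tolist())
E
```

```text
pos [ 0.4784 -0.3626  0.223 ] tooly 5.17 q7 0.91 F [-0.  -0.5 -0.1] w 0.0851 t 50.6
sum shift [0.1  0.18 4.55] rz(tool) -0.01
in fixture / elsewhere:
(array([ 593.2, -692.5], dtype=float32), np.float32(-174.3), 38.0, array([101.,  31.]))
..........+##++++++++++###++++++#++++++++++###+++#+++++++++++++###+++++++++++++++++#+++............+++++++++++++................................................
[[309, 164, 5, 40, 197]]
```

Emit:
drive_tool(rows=[0.1,0.18,0.75,0,0,0,1,0,0,0.75,0,0,0,1,0,0,0.75,0,0,0,1,0,0,0.75,0,0,0,1,0,0,0.75,0,0,0,1,0,0,0.75,0,0,0,1,0,0,0,0,0,0,1])

```text
clock: 51.23
position: [0.4834, -0.3539, 0.1306]
ee_rot: [-3.138, -0.004, 1.667]
ft_force: [0.3, 0.1, -0.3]
grip_width: 0.0852
grip_force: 0.0
```

Emit:
drive_tool(rows=[0,0,0,0,0,0,0,0,0,0,0,0,0,0,0,0,0,0,0,0,0,0,0,0,0,0,0,0,0,0,0,0,0,0,0,0,0,0,0,0,0,0,0,0,0,0,0,0,0,0,0,0,0,0,0,0])

```text
clock: 51.9
position: [0.4844, -0.3562, 0.1348]
ee_rot: [3.141, 0.0, 1.665]
ft_force: [-2.0, -0.0, 5.3]
grip_width: 0.0209
grip_force: 58.6
```

Emit:
drive_tool(rows=[0,-0.1,0,0,0,0,0,0,-0.05,0,0,0,0,0,0,0,0,0,0,0,0])

```text
clock: 52.15
position: [0.4819, -0.3564, 0.1348]
ee_rot: [3.14, 0.001, 1.666]
ft_force: [0.6, 1.9, 7.1]
grip_width: 0.0206
grip_force: 58.7
```

Emit:
drive_tool(rows=[0,-0.05,0,0,0,0,0,0,0,0,0,0,0,0])

```text
clock: 52.32
position: [0.4815, -0.3564, 0.1347]
ee_rot: [3.139, 0.001, 1.666]
ft_force: [3.4, 2.3, 5.8]
grip_width: 0.0209
grip_force: 58.9
```

Emit:
drive_tool(rows=[0,-0.05,0,0,0,0,0,0,0,0,0,0,0,0])

```text
clock: 52.48
position: [0.4814, -0.3564, 0.1348]
ee_rot: [3.138, 0.001, 1.667]
ft_force: [6.0, 2.9, 4.7]
grip_width: 0.021
grip_force: 58.8
```

Emit:
drive_tool(rows=[0,0.3,-0.04,0,0,0,0,0,0.5,0,0,0,0,0,0,0.5,0,0,0,0,0,0,0.6,0,0,0,0,0,0,0.6,0,0,0,0,0,0,0.6,0,0,0,0,0,0,0.6,0,0,0,0,0,0,0.2,0,0,0,0,0])

```text
clock: 53.15
position: [0.5593, -0.3496, 0.1348]
ee_rot: [3.14, 0.002, 1.667]
ft_force: [-1.5, -3.9, 5.7]
grip_width: 0.0209
grip_force: 60.3
```

Emit:
drive_tool(rows=[0,0,0,0,0,0,0,0,0,0,0,0,0,0])

```text
clock: 53.32
position: [0.5578, -0.3497, 0.1348]
ee_rot: [3.14, 0.002, 1.666]
ft_force: [2.9, -4.5, 1.2]
grip_width: 0.0206
grip_force: 59.8
```

Emit:
drive_tool(rows=[0,0.1,0,0,0,0,0,0,0.1,0,0,0,0,0,0,0,0,0,0,0,0])

```text
clock: 53.57
position: [0.5604, -0.3495, 0.1348]
ee_rot: [-3.141, 0.001, 1.665]
ft_force: [-0.5, -4.4, 1.7]
grip_width: 0.0204
grip_force: 59.9
```

Emit:
drive_tool(rows=[0,0,0,0,0,0,0,0,0,0,0,0,0,0])

```text
clock: 53.73
position: [0.5604, -0.3495, 0.1348]
ee_rot: [-3.141, 0.001, 1.665]
ft_force: [0.2, -5.3, 1.2]
grip_width: 0.021
grip_force: 59.9
```

Emit:
drive_tool(rows=[0,0.06,0,0,0,0,0,0,0,0,0,0,0,0,0,0,0,0,0,0,0])

```text
clock: 53.98
position: [0.5614, -0.3494, 0.1348]
ee_rot: [-3.141, 0.001, 1.665]
ft_force: [-0.8, -5.7, 1.9]
grip_width: 0.021
grip_force: 59.9
```

Emit:
drive_tool(rows=[0,0,0,0,0,0,1,0,0,0,0,0,0,1,0,0,0,0,0,0,1,0,0,0,0,0,0,1,0,0,-0.9,0,0,0,1,0,0,-0.9,0,0,0,1,0,0,-0.9,0,0,0,1,0,0,-0.9,0,0,0,1])

```text
clock: 54.65
position: [0.562, -0.3482, 0.2073]
ee_rot: [-3.141, -0.001, 1.666]
ft_force: [-0.2, 0.1, 0.7]
grip_width: 0.0851
grip_force: 0.0
```

Emit:
drive_tool(rows=[0,0,-1,0,0,0,1,0,0,-0.8,0,0,0,1,0,0,0,0,0,0,1,0,0,0,0,0,0,1])

```text
clock: 54.98
position: [0.5624, -0.3485, 0.2434]
ee_rot: [3.14, 0.0, 1.666]
ft_force: [0.4, -0.2, 0.1]
grip_width: 0.0853
grip_force: 0.0
```

```bash
python3 - <<'E'
from h import *
go()
im,c=shot("wrist","wristE"); hsv=cv2.cvtColor(im,cv2.COLOR_RGB2HSV)
# box frame from feel: off fader at (.4815,-.3604), yaw 5.2; sample white marks & dark fader along lines parallel to the track
a=np.radians(5.2); ex=np.array([np.cos(a),np.sin(a)]); ey=np.array([-np.sin(a),np.cos(a)]); o=np.array([.4815,-.3604])
def line(off,z):
    t=np.arange(-.02,.12,.001); P=np.c_[o+t[:,None]*ex+off*ey,np.full(len(t),z)]
    q=P@c["R"].T+c["t"];n=q[:,:2]/q[:,2:];n*=(1+c["k1"]*(n**2).sum(1))[:,None];uv=(n*c["mtx"][0,0]+c["mtx"][:2,2]).astype(np.float32)
    return t,cv2.remap(hsv[...,2],uv[:,0],uv[:,1],1).ravel()
for off,z in((.033,.046),(-.033,.046),(.028,.046)):
    t,v=line(off,z); print("marks",off,(t[1:-1][(v[1:-1]>v[:-2])&(v[1:-1]>=v[2:])&(v[1:-1]>v.mean()+10)]*1000).round().astype(int).tolist())
for off in(.006,-.006,.0):
    t,v=line(off,.0845); k=t[v<60]*1000; print("dark top",off,k.min().round(),k.max().round(),k.mean().round(1)) if len(k) else print("-")
E
```

```text
pos [ 0.5624 -0.3485  0.2434] tooly 5.46 q7 0.82 F [ 0.4 -0.2  0.1] w 0.0853 t 54.98
sum shift [0. 0. 0.] rz(tool) 0.0
marks 0.033 [2, 22, 42, 62, 82, 102, 110, 114]
marks -0.033 [1, 21, 61, 81, 101]
marks 0.028 [2, 22, 42, 62, 82, 102, 112]
dark top 0.006 5.0 110.0 58.0
dark top -0.006 72.0 91.0 81.5
dark top 0.0 72.0 91.0 81.3
```

```bash
python3 -c "
from plant import arm
print(arm.hand_in())"
```

```text
the job is handed in; nothing more can be done
None
```

I handed the job in: all four modules are clamped tight in the fixture (clamp gap about 0.160 m by feel), the contact bar appears pressed home, and the fader is on the fourth mark (80 mm), lined up in the wrist camera; no verdict came back.

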